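# Gauge-pin a bracket and hold it home in the fixture corner

### The arm

A 6-joint arm with a two-finger parallel gripper is mounted at the origin on the work surface. World frame = base frame: x ahead of the robot, y to its left, z up, the work surface at z = 0. Lengths are in mm, angles in degrees, forces in N, time in s.
With the tool pointing down it reaches from about 400 to 925 mm from the base axis. Payload 3.4 kg.
Tool frame: the origin (TCP) lies on the centre line of the jaws, within the pads' length; the fingertips stand 8 mm ahead of it and the grasp point (between the pads) lies 11 mm behind it; z points along the fingers, y is the line along which they close (so a half turn about z gives the same grasp; the last joint's range is limited). The gripper opens to 85 mm and grips with 20 to 120 N. Pads are 22 mm wide; open, the fingers measure 114 mm over their backs; the gripper's body (76 mm by 85 mm) begins 54 mm behind the grasp point. The pads swing forward as they close: fully open they stand 13 mm farther back than shut.
Start: joints at [70.044, 17.578, 86.31, -0, 76.112, -4.211], TCP at [156.052, 553.424, 205.405] pointing down, gripper open.
Joint ranges: [-179.03, 179.03], [-60, 130.46], [8.19, 133.38], [-81.62, 261.62], [5.75, 156.47], [-153.77, 153.77]. Speed limits (degrees/s): [147.25, 147.25, 180, 180, 180, 180].

### API

Orientations are given as [roll, pitch, yaw] about the fixed x, y, z axes, in that order (R = Rz(yaw) Ry(pitch) Rx(roll)).
In Python, from workcell import r, optics, models gives the robot as it stands.
- The arm moves only by the tool servo_tool, never from a script. Its argument "commands" is a list of rows, each a list of 5 numbers: the opening, from 0 (shut) to 1 (fully open), then the shift along the tool's x, y, z normalised to -1 to 1, where 1 is 0.4 m, then the turn about the tool's z normalised to -1 to 1, where 1 is pi rad. A call has 1 to 5 rows; each row is the pose to reach, as a shift and turn from the pose commanded when the call began, along the tool's axes at that moment, turning the shorter way round; what a row does not reach only later rows make up. A row lasts 1/10 s, in which the tool goes at most 50 mm and 8.59 degrees, less where a joint would pass 70% of its speed; a pose out of reach is approached as far as the arm can. A call with a number of a shift or a turn outside -1 to 1 is refused whole. A call with a gripper value outside its range is refused whole. The fingers move at their own pace and stop on an object; "newtons" is the grip in N (left out, the last holds). Time passes only in rows, so rows that repeat a pose let the fingers close. It gives the time, the measured TCP pose, the force, the opening and the grip force at its end, in the units of the state.
- r.state(): the state, without advancing time (a new reading comes with each control period).
- optics.grab_frame(name): name is "scene" or "top"; returns a dict with "img" (480x640x3 uint8, red, green, blue), "K" (3x3 intrinsics, pixels), "xyz" and "rotation" of the camera in the world. Camera axes: x right, y up, looking along -z (the intrinsics and any distortion apply to the point x, -y, -z); pixel columns grow to the right and rows downward; lengths in mm; the calibration is good to about 2 mm. A picture is of the moment at which its call begins. There is no depth.
- r.finish_job(): hands the job in; it is judged then, once.
Trained networks look in the newest picture that a camera, given by its name, has taken for a name from the list of things; names that differ only in an ending like _2 or _b are one class to them, and where a whole thing is asked for, a point or a joint stands for the part that bears it (a point fixed in the world has none). Each returns a list of dicts, best first, with "conf" (0 to 1); they miss things now and then, are a little off and sometimes report something else, mostly with a low value. They report only what shows in the picture. A call takes as long as a camera call.
- models.find_in(thing, camera): "point" ([x, y, z] in mm, in the coordinates of the camera as it stood for that picture, good to about 4 mm: the middle of the surface that is visible of it).
The state is a dict: "time": time; "joint_positions": joint angles; "joint_velocities": joint speeds; "effort": joint torques, N m; "tcp_pos": TCP position; "tcp_rot": TCP orientation; "force": force on the tool from outside, world axes, zero at the start; "ft_torque": the same for the moment, N m; "opening": finger opening in mm; "grip_force": force on a finger pad.
Only numpy, scipy, OpenCV 4.12 (cv2) and the standard library are available. Lean on these libraries where they do the work, as an engineer would, in place of code of your own. Each camera call takes 0.05 s, during which the arm holds its last target. There are 200 camera calls.

### The job

Take the red-handled gauge pin from the wooden stand and push it fully home in the bore of the aluminium bracket, then set the bracket flat on the steel fixture plate, plain end towards the red end stop, and press it square into the corner so that it bears firmly on the blue fence and the red end stop at the same time. Finish while still holding the bracket pressed there, with the pin still home; do not let go. Leave the blue-handled pin, carton, oil bottle and screwdriver where they are.

Things in the scene. Friction and masses are not known exactly. Their poses are not given: they have to be found in the camera images.
- pin_grip (a point): loose gauge pin, 62 mm long, 60 g, standing upright in the wooden stand: bright steel shank 10 mm diameter, 22 mm long with a tapered foot, below a red round handle 18 mm diameter, 40 mm long, with two thin steel bands. This point is the centre of the handle, on the axis, 20 mm above the shoulder (underside of the handle) and 42 mm above the foot; z points up along the pin towards the handle end. Fully home means that the shoulder sits on the surface around the hole
- stand: fixed wooden stand for the pins, 130 (x) x 60 (y) x 30 mm high, origin at the centre of its underside. Two vertical holes on its long x axis, 35 mm either side of the centre; the red and the blue pin stand in them in either order, shoulders on its top
- bracket: loose cast aluminium bracket, about 0.5 kg: flange 130 (x) x 60 (y) x 24 mm thick, with a square lug in the middle of its top, 40 (x) x 36 (y) mm, rising from 24 to 64 mm above the underside; flat vertical sides all round. Origin at the centre of its underside, z up. The bore is towards its -x end; its +x end is the plain end (two small dark spots on top). It starts flat on the bench
- lug (a point): the middle of the bracket's lug, on the bracket's vertical centre line 44 mm above its underside; axes as the bracket's. A good place to grip, across the 36 mm (y) width; grip high enough to clear the flange, whose top is 20 mm below this point
- bore (a point): centre of the mouth of the bracket's bore, on the flange's upper face, 44 mm from the bracket's centre on its -x side, 24 mm above the underside; z up along the bore. The vertical bore is 11.5 mm in diameter, chamfered, and goes right through the 24 mm flange. With the pin home, the centre of its handle is 20 mm above this point
- fixture: fixed fixture: dark steel plate 240 (x) x 160 (y) x 12 mm, origin at the centre of its underside, z up, carrying the fence and the stop; all faces oiled and slippery (friction about 0.15). Inner faces of fence and stop meet at x = +80, y = +50 mm, corner open to -x and -y; pressed home there, the bracket's axes are parallel to the fixture's, its centre at x = +15, y = +20, underside at z = 12 mm
- fence: rigid blue fence fixed on the fixture plate, along fixture x, 210 x 20 mm and 18 mm high (top 30 mm above the bench); origin at the centre of its underside. Its inner face looks to fixture -y, 10 mm from the origin. The long +y side of the bracket bears on it
- stop: rigid red end stop fixed on the fixture plate, along fixture y, 20 (x) x 110 (y) mm and 18 mm high; origin at the centre of its underside. Its inner face looks to fixture -x, 10 mm from the origin. The plain +x end of the bracket bears on it
- spare_grip (a point): bystander: a loose pin like the gauge pin but with a blue handle, in the other hole of the stand; this point is the centre of its handle
- carton: bystander: loose blue filter carton 75 x 75 x 90 mm, beyond the work; origin at the centre of its underside
- oil: bystander: loose small white oil bottle with blue cap, 56 mm diameter, 130 mm high, on the right of the work; origin at the centre of its underside
- driver: bystander: loose screwdriver lying on the bench between the robot and the work

How it is judged (in metres and radians):
On the way:
1. the red gauge pin is fully home in the bracket's bore (z of pin_grip in the frame of bore below 0.023 m and horizontal distance between pin_grip and bore below 0.006 m and angle between the z axis of pin_grip and the z axis of bracket, either way round below 0.15 rad), for 0.2 s.
At the end, for the whole second after the job is handed in: Fingers on the bracket (>2 N), at rest, flat on the plate (4 mm, 0.04 rad), pressed on fence and stop (>2 N each), within 3 mm of the corner, square to 0.03 rad, bore end away from the stop; red pin home in the bore (shoulder within 3 mm, sideways 6 mm, 0.15 rad) (all of step 1 and contact force between bracket and fence above 2 N and contact force between bracket and stop above 2 N and x of bracket in the frame of fixture above 0.012 m and y of bracket in the frame of fixture above 0.017 m and z of bracket in the frame of fixture below 0.016 m and x of bore in the frame of fixture below 0 m and angle between the x axis of bracket and the x axis of fixture, either way round below 0.03 rad and angle between bracket's own z axis and vertical below 0.04 rad and linear speed of bracket below 0.01 m/s and contact force between bracket and the fingers above 2 N); the arm keeps its last pose, push and grip.
It fails at once if the blue-handled pin is moved more than 25 mm (distance of spare_grip from where it was at the start of the episode above 0.025 m).
It fails at once if the carton is moved more than 25 mm (distance of carton from where it was at the start of the episode above 0.025 m).
It fails at once if the oil bottle is moved more than 25 mm (distance of oil from where it was at the start of the episode above 0.025 m).
It fails at once if the screwdriver is moved more than 25 mm (distance of driver from where it was at the start of the episode above 0.025 m).
It also fails if it takes over 67 s, if anything falls off the work surface, if the arm or the gripper's body presses on something with over 40 N, if the wrist force passes 120 N, or if a joint passes its speed limit or range.

## Working session

There is one attempt and no reset: what is moved stays moved. The work goes in short steps, Python scripts to look and compute and a tool call to move; the robot and the scene stay as the last step left them, time stands still between calls to the robot, and variables do not carry over. Pictures are saved under pics/ and viewed, at most 10 in all, crops included, and the job is handed in when it is done.

Besides the shell and the picture viewer there is one more tool, called after "Request:" as name([rows], argument=value, ...), one row to a line, values as JSON. servo_tool: Moves the arm, as the interface text tells. Scaled input: -1 to 1 covers 0.4 m each way for a shift and pi rad each way for a turn. Its arguments: {"type":"object","properties":{"commands":{"type":"array","items":{"type":"array","items":{"type":"number"}}},"newtons":{"type":"number"}},"required":["commands"]}

```bash
mkdir -p pics; cat > h.py <<'E'
import numpy as np, cv2
from workcell import r, optics, models
def grab(n,f=None):
    d=optics.grab_frame(n)
    if f: cv2.imwrite('pics/'+f,d['img'][:,:,::-1])
    return d
def find(t,n,d):
    R=np.array(d['rotation'])
    return [(round(q['conf'],2),np.round(R@np.array(q['point'])+np.array(d['xyz']),1)) for q in models.find_in(t,n)[:2]]
def ray(d,u,v,z):
    K=np.array(d['K']);p=np.linalg.inv(K)@[u,v,1];w=np.array(d['rotation'])@[p[0],-p[1],-p[2]]
    c=np.array(d['xyz']);return c+w*(z-c[2])/w[2]
def proj(d,P):
    q=np.array(d['rotation']).T@(np.array(P,float)-np.array(d['xyz']));K=np.array(d['K'])
    p=K@[q[0],-q[1],-q[2]];return p[:2]/p[2]
E
python3 - <<'E'
from h import *
print(r.state())
for n in ('scene','top'):
    d=grab(n,n+'1.png');print(n,d['xyz'],np.round(d['rotation'],3).tolist(),d['K'],d.keys())
    for t in ['pin_grip','spare_grip','stand','bracket','lug','bore','fixture','fence','stop','carton','oil','driver']:
        print(t,find(t,n,d))
E
```

```text
{'time': 0.0, 'joint_positions': array([ 7.00436981e+01,  1.76216999e+01,  8.63830215e+01,  1.02826915e-03,
        7.61119278e+01, -4.21138263e+00]), 'joint_velocities': array([-0.02991518, -0.11097011,  0.04812755, -0.02477474,  0.00222908,
        0.02906106]), 'effort': array([-5.47921013e-05, -4.57542515e+01, -2.51915807e+01, -6.11208202e-05,
        1.30733408e-02,  2.08101039e-05]), 'tcp_pos': array([155.79100112, 552.71406082, 204.49242274]), 'tcp_rot': array([-1.79883739e+02, -9.56129323e-03,  1.64254823e+02]), 'force': array([-0.18358284, -0.2228095 ,  0.6275608 ]), 'ft_torque': array([-0.01052872, -0.02414201, -0.01119242]), 'grip_force': 0.0, 'opening': 85.48672182064472}
scene [1367.70180469  -25.54468827  836.89944495] [47.108, 0.644, 91.309] [[533.50148962   0.         324.74158109]
 [  0.         533.50148962 239.08756781]
 [  0.           0.           1.        ]] dict_keys(['img', 'K', 'xyz', 'rotation'])
pin_grip [(0.53, array([-94519. , -95912.3, -95049.8]))]
spare_grip [(0.73, array([-111432.1, -112825.4, -111962.9]))]
stand [(0.66, array([-88748.5, -90141.7, -89
[... 729 characters left out ...]
    0.           1.        ]] dict_keys(['img', 'K', 'xyz', 'rotation'])
pin_grip [(0.55, array([92053.3, 91516. , 92694.8]))]
spare_grip [(0.44, array([92008.5, 91471.2, 92650. ]))]
stand [(0.77, array([94659.6, 94122.4, 95301.1]))]
bracket [(0.92, array([97336.6, 96799.3, 97978.1]))]
lug []
bore [(0.78, array([97218.2, 96680.9, 97859.7]))]
fixture [(0.88, array([100228.3,  99691. , 100869.7]))]
fence [(0.77, array([97801.1, 97263.8, 98442.5]))]
stop [(0.57, array([ 99545.3,  99008. , 100186.8]))]
carton [(0.64, array([91859.5, 91322.2, 92501. ]))]
oil [(0.77, array([94632.1, 94094.9, 95273.6])), (0.66, array([97646.5, 97109.2, 98288. ]))]
driver [(0.56, array([96232.7, 95695.4, 96874.1]))]
```

Rotation is given as roll, pitch, yaw in degrees; I convert.

```bash
sed -i "s/^def grab/from scipy.spatial.transform import Rotation as Ro\ndef grab/; s/    d=optics.grab_frame(n)/    d=optics.grab_frame(n); d['rotation']=Ro.from_euler('xyz',d['rotation'],degrees=True).as_matrix()/" h.py
python3 - <<'E'
from h import *
for n in ('scene','top'):
    d=grab(n)
    for t in ['pin_grip','spare_grip','stand','bracket','lug','bore','fixture','fence','stop','carton','oil','driver']:
        f=find(t,n,d); print(n,t,[(c,p.tolist(),np.round(proj(d,p)).tolist()) for c,p in f])
E
```

```text
scene pin_grip [(0.33, [491.3, -450.6, 70.1], [145.0, 222.0])]
scene spare_grip [(0.42, [508.6, 337.9, 52.0], [506.0, 236.0])]
scene stand [(0.85, [494.4, 324.4, 27.4], [496.0, 240.0])]
scene bracket [(0.79, [581.7, 99.5, 25.7], [397.0, 268.0])]
scene lug [(0.62, [582.1, 95.0, 22.1], [395.0, 269.0]), (0.19, [538.7, -139.3, 29.4], [285.0, 251.0])]
scene bore [(0.75, [587.3, 95.0, 21.7], [395.0, 271.0])]
scene fixture [(0.69, [563.5, -199.9, 11.2], [257.0, 265.0])]
scene fence [(0.64, [541.6, -146.9, 29.5], [282.0, 252.0])]
scene stop [(0.76, [635.6, -193.2, 32.7], [255.0, 283.0])]
scene carton [(0.94, [779.6, 112.0, 82.8], [415.0, 326.0])]
scene oil []
scene driver [(0.97, [374.7, 37.1, 16.7], [364.0, 208.0])]
top pin_grip [(0.63, [439.0, 321.7, 60.4], [136.0, 303.0])]
top spare_grip []
top stand [(0.76, [469.9, 325.1, 33.3], [140.0, 288.0])]
top bracket [(0.59, [562.4, 91.7, 22.5], [254.0, 246.0])]
top lug [(0.96, [565.6, 94.2, 25.1], [253.0, 244.0])]
top bore [(0.94, [563.2, 95.7, 27.9], [252.0, 245.0]), (0.65, [748.0, 108.0, 85.7], [245.0, 152.0])]
top fixture [(0.78, [542.3, -202.3, 12.9], [392.0, 257.0])]
top fence [(0.56, [515.3, -146.5, 34.3], [366.0, 269.0])]
top stop [(0.71, [632.8, -197.8, 28.4], [391.0, 215.0])]
top carton [(0.82, [749.3, 108.9, 88.8], [244.0, 151.0])]
top oil [(0.87, [479.3, -443.7, 88.7], [517.0, 289.0])]
top driver [(0.79, [363.8, 42.5, 22.2], [275.0, 341.0])]
```

View pics/top1.png

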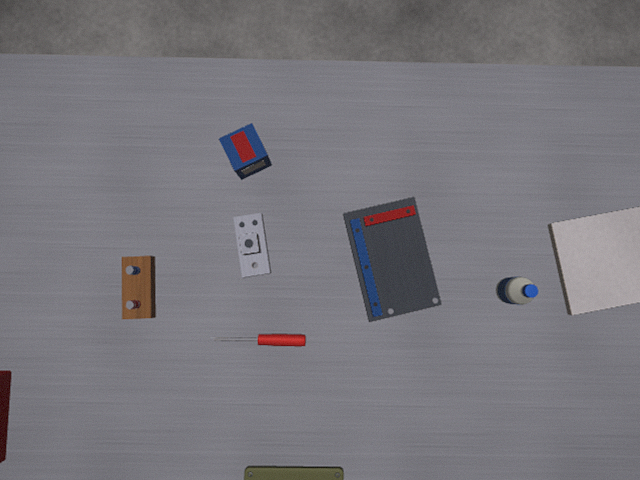

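View pics/scene1.png

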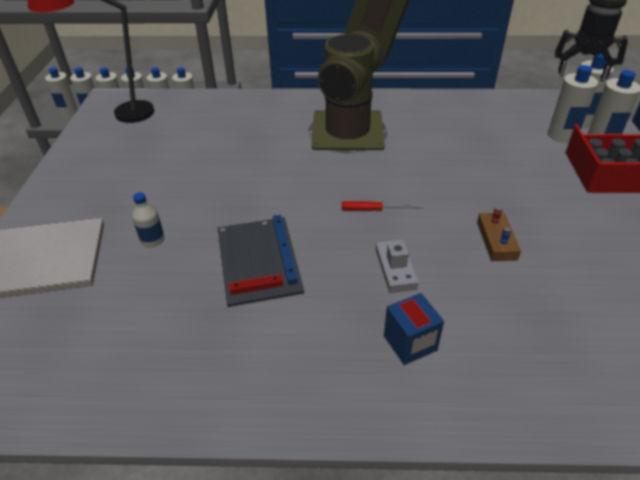

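Top view: stand at about (138,288), pins at (132,270) and (132,304). The scene view shows the red one on the robot's side, so it is the (132,304) pin. Bracket at (252,245), with its bore at (254,265) and its spots at the far end (241–257,223). Fixture at (392,258), with the stop at the far end and the fence on the left. I'll refine the poses by silhouette fit.

```bash
cat > fit.py <<'E'
from h import *
from scipy.optimize import minimize
def box(x0,x1,y0,y1,z0,z1): return np.array([[x,y,z] for x in(x0,x1) for y in(y0,y1) for z in(z0,z1)],float)
def cyl(x,y,z0,z1,rad): return np.array([[x+rad*np.cos(a),y+rad*np.sin(a),z] for a in np.linspace(0,6.28,17) for z in(z0,z1)])
M={'stand':[box(-65,65,-30,30,0,30),cyl(35,0,30,70,9),cyl(-35,0,30,70,9)],
'bracket':[box(-65,65,-30,30,0,24),box(-20,20,-18,18,24,64)],
'fixture':[box(-120,120,-80,80,0,12)]}
def place(P,q):
    c,s=np.cos(q[2]),np.sin(q[2]); return P@np.array([[c,-s,0],[s,c,0],[0,0,1]]).T+[q[0],q[1],0]
S=4
def sil(d,parts,q,roi):
    x,y,w,h=roi; m=np.zeros((h*S,w*S),np.uint8)
    for P in parts:
        p=np.array([proj(d,a) for a in place(P,q)]); p=(p-[x,y]+.5)*S-.5
        cv2.fillConvexPoly(m,cv2.convexHull(np.round(p*16).astype(np.int32)),1,shift=4)
    return m
def mask(d,roi,name):
    x,y,w,h=roi; im=cv2.resize(d['img'][y:y+h,x:x+w],None,fx=S,fy=S,interpolation=cv2.INTER_CUBIC).astype(float)
    bg=np.median(np.concatenate([im[:8].reshape(-1,3),im[-8:].reshape(-1,3)]),0)
    D=im-bg
    if name=='bracket': m=D.mean(2)>25
    elif name=='fixture': m=np.abs(D).max(2)>22
    else: m=np.abs(D-D.mean(2,keepdims=True)).max(2)>12
    m=m.astype(np.uint8)
    if name!='bracket': m=cv2.morphologyEx(m,cv2.MORPH_CLOSE,np.ones((25,25)))
    n,l,st,_=cv2.connectedComponentsWithStats(m); return (l==1+np.argmax(st[1:,4])).astype(np.uint8)
def fit(name,d,roi,q0):
    m=mask(d,roi,name)
    f=lambda q:-(lambda s:(s&m).sum()/(s|m).sum())(sil(d,M[name],[q[0],q[1],q[2]/50],roi))
    x0=np.array([q0[0],q0[1],q0[2]*50])
    for k in range(2):
        o=minimize(f,x0,method='Nelder-Mead',options=dict(initial_simplex=[x0,x0+[6,0,0],x0+[0,6,0],x0+[0,0,5]],xatol=.05,fatol=1e-5)); x0=o.x
    x,y,w,h=roi; im=cv2.resize(d['img'][y:y+h,x:x+w],None,fx=S,fy=S)[:,:,::-1].copy()
    for mm,c in((m,(0,255,255)),(sil(d,M[name],[x0[0],x0[1],x0[2]/50],roi),(0,255,0))):
        cv2.drawContours(im,cv2.findContours(mm,0,2)[0],-1,c,1)
    return [x0[0],x0[1],x0[2]/50],-o.fun,im
E
python3 - <<'E'
from fit import *
t=grab('top')
ims=[]
for n,roi,q0 in [('stand',(105,240,65,95),(470,325,0.0)),('bracket',(220,200,65,95),(563,95,0.1)),('fixture',(335,190,115,140),(542,-202,.2))]:
    q,i,im=fit(n,t,roi,q0); print(n,np.round(q,1)[:2],round(np.degrees(q[2]),1),round(i,3)); ims.append(im)
for nm,(u,v) in dict(bore=(254.3,265.5),).items(): print(nm,ray(t,u,v,24))
c=np.zeros((560,800,3),np.uint8)
ims[2]=cv2.resize(ims[2],None,fx=.6,fy=.6)
x=0
for im in ims: h,w=im.shape[:2]; w=min(w,800-x); c[:h,x:x+w]=im[:,:w]; x+=w
cv2.imwrite('pics/fit1.png',c)
s=grab('scene')
I=s['img'].astype(int)
for nm,m in dict(red=I[...,0]-I[...,1]-0>60,blue=I[...,2]-I[...,0]>40).items():
    mm=np.zeros(m.shape,np.uint8); mm[200:250,485:515]=m[200:250,485:515]
    if nm=='red': mm&=(I[...,1]<70).astype(np.uint8)
    ys,xs=np.nonzero(mm); print(nm,xs.mean(),ys.mean(),len(xs), ray(s,xs.mean(),ys.mean(),50))
E
```

```text
stand [471.7 336.5] 2.9 0.979
bracket [567.3  90. ] 7.2 0.085
fixture [ 540.5 -202.3] 14.2 0.993
bore [520.26158005  90.28265522  24.        ]
red 496.25 215.75 8 [439.31959004 332.41346324  50.        ]
blue 504.82608695652175 237.0 23 [510.19551847 335.88321827  50.        ]
```

View pics/fit1.png

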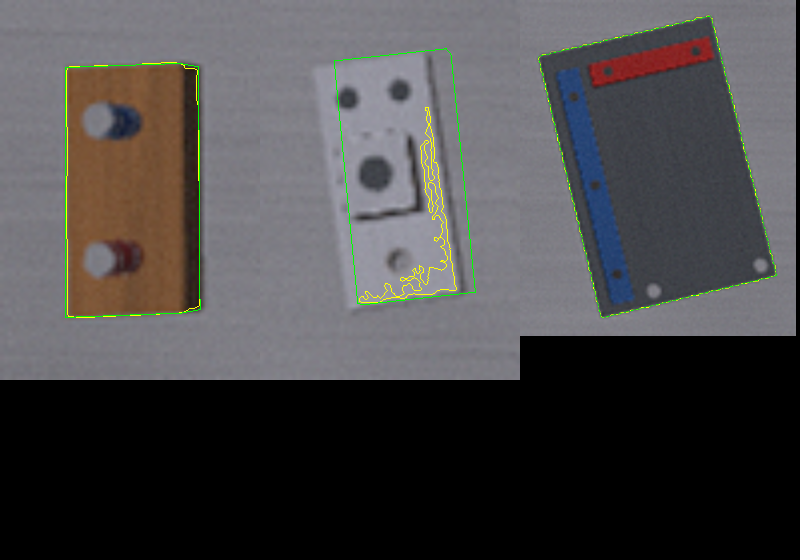

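The stand and fixture fits are good. In the crop the red pin is the lower one and the bracket mask failed, so I refit the bracket.

```bash
sed -i "s/D.mean(2)>25/np.abs(D).mean(2)>15/; s/if name!='bracket': m=cv2/m=cv2/" fit.py
python3 - <<'E'
from fit import *
t=grab('top')
q,i,im=fit('bracket',t,(220,200,65,95),(563,95,0.1)); print(np.round(q,1)[:2],np.degrees(q[2]),i)
b=place(np.array([[-44,0,24.]]),q)[0];print('bore',b,proj(t,b))
a=ray(t,255,265,24);c=ray(t,248.4,223.5,24);print(a,c,np.degrees(np.arctan2(*(c-a)[1::-1])))
cv2.imwrite('pics/fit2.png',im)
print(place(np.array([[-35,0,50.],[35,0,50]]),[471.7,336.5,np.radians(2.9)]))
print(r.state()['tcp_pos'],r.state()['tcp_rot'])
E
```

```text
[564.   97.4] 9.916793512577245 0.9877072709466077
bore [520.70670374  89.85166312  24.        ] [254.5098316 265.2925745]
[521.34063787  88.83361766  24.        ] [609.51857806 105.28477661  24.        ] 10.568046046974187
[[436.7448225 334.7292471  50.       ]
 [506.6551775 338.2707529  50.       ]]
[156.03416028 553.42270606 205.41474661] [-1.79999359e+02 -3.56760954e-03  1.64252791e+02]
```

View pics/fit2.png

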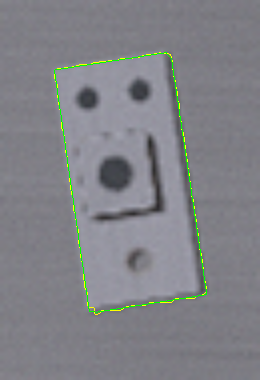

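```bash
cat > go.py <<'E'
import sys; from h import *
def go(x,y,z,yaw):
    s=r.state(); R=Ro.from_euler('xyz',s['tcp_rot'],degrees=True).as_matrix()
    sh=R.T@(np.array([x,y,z])-s['tcp_pos'])
    t=-(yaw-s['tcp_rot'][2]); t=(t+180)%360-180
    print('shift/400',np.round(sh/400,4),'turn',round(t/180,4),'dist',np.linalg.norm(sh).round(1))
if __name__=='__main__': go(*map(float,sys.argv[1:]))
E
python3 go.py 436.7 334.7 140 180; python3 go.py 436.7 334.7 45 180
```

```text
shift/400 [-0.8237 -0.3359  0.1635] turn -0.0875 dist 361.8
shift/400 [-0.8238 -0.3359  0.401 ] turn -0.0875 dist 390.3
```

Request:
servo_tool([
  [0.7, -0.824, -0.336, 0.164, -0.0875],
  [0.7, -0.824, -0.336, 0.164, -0.0875],
  [0.7, -0.824, -0.336, 0.164, -0.0875],
  [0.7, -0.824, -0.336, 0.164, -0.0875],
  [0.7, -0.824, -0.336, 0.164, -0.0875],
])

```text
time: 3.25
tcp_pos: [348.8, 403.2, 160.6]
tcp_rot: [180.0, 0.0, -180.0]
force: [1.0, 0.7, 1.1]
opening: 59.9
grip_force: 0.0
```

```bash
python3 go.py 436.7 334.7 120 180
```

```text
shift/400 [-0.2197 -0.1714  0.1015] turn 0.0002 dist 118.6
```

Request:
servo_tool([
  [0.7, -0.22, -0.1714, 0.1015, 0],
  [0.7, -0.22, -0.1714, 0.1015, 0],
  [0.7, -0.22, -0.1714, 0.1015, 0],
  [0.7, -0.22, -0.1714, 0.1015, 0],
  [0.7, -0.22, -0.1714, 0.1015, 0],
])

```text
time: 3.75
tcp_pos: [435.4, 335.7, 120.0]
tcp_rot: [180.0, -0.0, 179.9]
force: [-0.2, 0.4, 0.2]
opening: 59.7
grip_force: 0.0
```

```bash
python3 - <<'E'
from h import *; from go import go
t=grab('top');s=grab('scene')
a=t['img'][230:330,70:190];b=s['img'][150:260,440:560]
a=cv2.resize(a,(400,333),interpolation=2);b=cv2.resize(b,(400,367),interpolation=2)
c=np.zeros((367,800,3),np.uint8);c[:333,:400]=a;c[:,400:]=b;cv2.imwrite('pics/ap.png',c[:,:,::-1])
go(436.7,334.7,45,180)
E
```

```text
shift/400 [-0.0047 -0.005   0.1889] turn 0.0003 dist 75.6
```

View pics/ap.png

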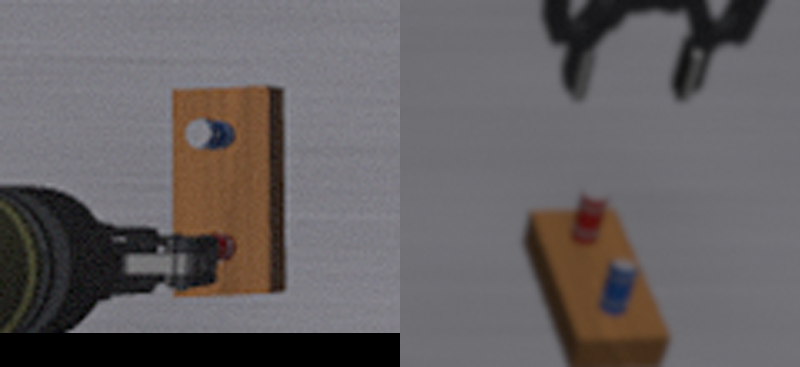

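The gripper is centred over the red pin (left panel at about (225,248)). I descend.

Request:
servo_tool([
  [0.7, 0, 0, 0.095, 0],
  [0.7, 0, 0, 0.1875, 0],
  [0.7, 0, 0, 0.1875, 0],
  [0.7, 0, 0, 0.1875, 0],
])

```text
time: 4.25
tcp_pos: [434.4, 336.5, 45.4]
tcp_rot: [-180.0, -0.1, -179.9]
force: [0.7, -0.2, 0.8]
opening: 59.5
grip_force: 0.0
```

```bash
python3 go.py 436.7 334.7 45 180
```

```text
shift/400 [-0.0056 -0.0045  0.0011] turn 0.0006 dist 2.9
```

Request:
servo_tool([
  [0.7, -0.0055, -0.0045, 0, 0],
  [0.7, -0.0055, -0.0045, 0, 0],
  [0, -0.0055, -0.0045, 0, 0],
  [0, -0.0055, -0.0045, 0, 0],
  [0, -0.0055, -0.0045, 0, 0],
], newtons=40)

```text
time: 4.75
tcp_pos: [437.9, 334.0, 45.6]
tcp_rot: [180.0, 0.0, 180.0]
force: [-0.6, 0.1, 0.6]
opening: 16.6
grip_force: 0.0
```

Request:
servo_tool([
  [0, 0, 0, 0, 0],
  [0, 0, 0, 0, 0],
  [0, 0, 0, 0, 0],
])

```text
time: 5.05
tcp_pos: [437.6, 333.9, 45.0]
tcp_rot: [-180.0, -0.0, -180.0]
force: [0.5, 0.2, 0.6]
opening: -0.1
grip_force: 0.0
```

The fingers shut on nothing. I look.

```bash
python3 - <<'E'
from h import *; from go import go
t=grab('top');s=grab('scene')
a=t['img'][240:340,70:190];b=s['img'][180:260,450:545]
a=cv2.resize(a,(400,333),interpolation=2);b=cv2.resize(b,(400,337),interpolation=2)
c=np.zeros((367,800,3),np.uint8);c[:333,:400]=a;c[:337,400:]=b;cv2.imwrite('pics/miss.png',c[:,:,::-1])
st=r.state();print(st['tcp_pos'],st['tcp_rot'],st['opening'],st['grip_force'])
print(proj(t,st['tcp_pos']),proj(s,st['tcp_pos']))
E
```

```text
[437.61751036 333.93570487  44.99084101] [-1.79992545e+02 -1.12182339e-02 -1.79994779e+02] 0.34668555487577857 0.0
[133.02355039 303.58545214] [496.3082687  216.94995355]
```

View pics/miss.png

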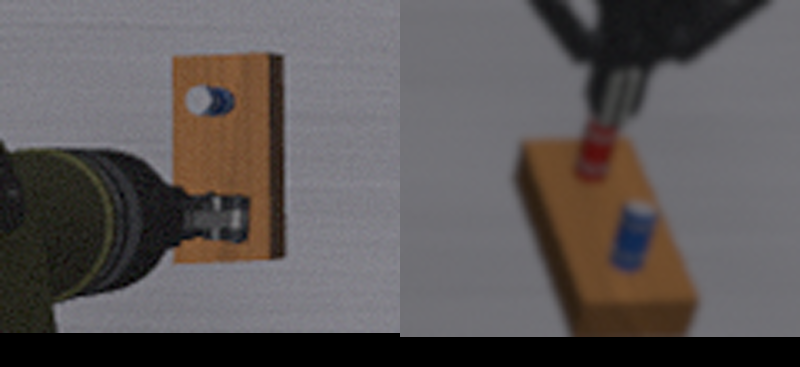

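```bash
python3 - <<'E'
from h import *
t=grab('top');s=grab('scene')
for z in (35,50,60,70,80,90,100): print(z,ray(t,141,305.3,z)[:2].round(0),ray(s,498,207.5,z)[:2].round(0))
print(proj(s,[437,334,70]),proj(s,[437,334,30]),proj(t,[437,334,70]),proj(s,[507,338,70]),proj(s,[507,338,30]))
a=s['img'][190:235,475:525].astype(int)
for y in range(8,40,2): print(190+y,[tuple(a[y,x]) for x in range(16,32,3)])
E
```

```text
35 [434. 321.] [392. 350.]
50 [435. 316.] [410. 343.]
60 [435. 312.] [422. 338.]
70 [435. 309.] [434. 333.]
80 [436. 305.] [446. 329.]
90 [436. 302.] [459. 324.]
100 [437. 298.] [471. 319.]
[498.59722015 208.27372647] [494.92034811 221.7546262 ] [128.38271764 304.3140526 ] [507.52607951 229.13480305] [503.48023559 242.72200988]
198 [(np.int64(109), np.int64(109), np.int64(114)), (np.int64(78), np.int64(78), np.int64(81)), (np.int64(25), np.int64(24), np.int64(26)), (np.int64(53), np.int64(53), np.int64(53)), (np.int64(58), np.int64(58), np.int64(57)), (np.int64(65), np.int64(65), np.int64(64))]
200 [(np.int64(110), np.int64(110), np.int64(114)), (np.int64(65), np.int64(65), np.int64(68)), (np.int64(25), np.int64(24), np.int64(27)), (np.int64(60), np.int64(61), np.int64(60)), (np.int64(53), np.int64(53), np.int64(52)), (np.int64(53), np.int64(54), np.int64(54))]
202 [(np.int64(109), np.int64(108), np.int64(113)), (np.int64(59), np.int64(59), np.int64(62)), (np.int64(27), np.int64(27), np.int64(28)), (np.int64(65), np.int64(67), np.int64(65)), (np.int64(57), np.int64(57), np.int64(56))
[... 2896 characters left out ...]
, np.int64(43)), (np.int64(111), np.int64(76), np.int64(45)), (np.int64(115), np.int64(79), np.int64(47)), (np.int64(113), np.int64(77), np.int64(45))]
226 [(np.int64(107), np.int64(73), np.int64(43)), (np.int64(104), np.int64(71), np.int64(42)), (np.int64(108), np.int64(74), np.int64(44)), (np.int64(111), np.int64(76), np.int64(45)), (np.int64(111), np.int64(78), np.int64(48)), (np.int64(114), np.int64(81), np.int64(54))]
228 [(np.int64(106), np.int64(73), np.int64(43)), (np.int64(105), np.int64(73), np.int64(43)), (np.int64(107), np.int64(74), np.int64(43)), (np.int64(110), np.int64(75), np.int64(44)), (np.int64(94), np.int64(74), np.int64(64)), (np.int64(111), np.int64(98), np.int64(93))]
```

In both scene views the fingertips sit about 30 mm higher than the state implies: the tip row is about 207, right at the pin's top. The horizontal position agrees. I reopen and descend in small steps, watching the force.

Request:
servo_tool([
  [0.5, 0, 0, 0, 0],
  [0.5, 0, 0, 0, 0],
  [0.5, 0, 0, 0, 0],
  [0.5, 0, 0, 0.01, 0],
  [0.5, 0, 0, 0.015, 0],
])

```text
time: 5.75
tcp_pos: [437.5, 333.9, 38.7]
tcp_rot: [-180.0, -0.0, -180.0]
force: [0.1, -0.1, -0.3]
opening: 42.3
grip_force: 0.0
```

Request:
servo_tool([
  [0.5, 0, 0, 0.005, 0],
  [0.5, 0, 0, 0.01, 0],
  [0.5, 0, 0, 0.01, 0],
])

```text
time: 6.05
tcp_pos: [437.4, 333.8, 34.7]
tcp_rot: [-180.0, -0.0, -180.0]
force: [1.0, 0.6, -1.0]
opening: 42.7
grip_force: 0.0
```

Request:
servo_tool([
  [0.5, 0, 0, 0.005, 0],
  [0.5, 0, 0, 0.01, 0],
  [0.5, 0, 0, 0.01, 0],
])

```text
time: 6.35
tcp_pos: [437.5, 333.8, 30.8]
tcp_rot: [-180.0, -0.0, -180.0]
force: [-0.5, -0.7, 0.0]
opening: 42.4
grip_force: 0.0
```

Request:
servo_tool([
  [0.5, 0, 0, 0.005, 0],
  [0.5, 0, 0, 0.01, 0],
  [0.5, 0, 0, 0.01, 0],
])

```text
time: 6.65
tcp_pos: [437.5, 333.8, 26.8]
tcp_rot: [-180.0, -0.0, -180.0]
force: [-0.5, 0.5, 0.7]
opening: 43.0
grip_force: 0.0
```

```bash
python3 - <<'E'
from h import *
t=grab('top');s=grab('scene')
a=t['img'][270:330,100:172];b=s['img'][180:240,460:532]
a=cv2.resize(a,(400,333),interpolation=2);b=cv2.resize(b,(400,333),interpolation=2)
cv2.imwrite('pics/down.png',np.hstack([a,b])[:,:,::-1])
p=r.state()['tcp_pos'];print(p)
for dz in(-8,11,30):print(dz,[proj(s,p+[0,dy,dz]).round(1) for dy in(-21,21)],proj(t,p+[0,0,dz]))
E
```

```text
[437.6074738  333.93180609  26.99868343]
-8 [array([484.8, 225.5]), array([503.2, 225.6])] [137.57627049 303.17500211]
11 [array([486.4, 219.2]), array([505. , 219.3])] [134.27117361 303.4766726 ]
30 [array([488. , 212.8]), array([506.8, 213. ])] [130.84694478 303.78921678]
```

View pics/down.png

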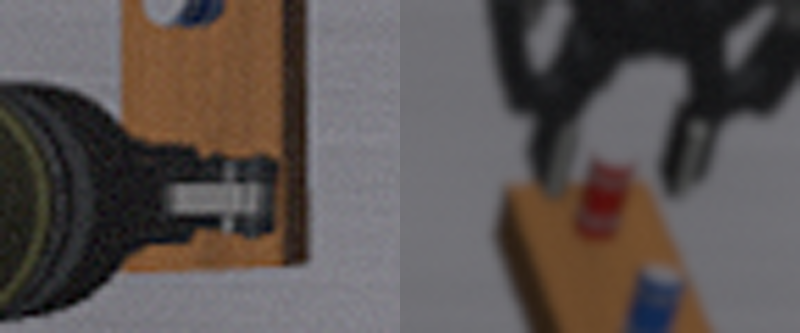

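Left panel: pads at about (215,200), roughly 5 mm short in x. Right panel: tips at about (555,195) and (680,195) straddle the handle (centre 605) and are a few mm high in y. The tips are now about halfway down the handle, so I correct sideways and close.

Request:
servo_tool([
  [0.5, -0.01, -0.01, 0, 0],
  [0, -0.01, -0.01, 0, 0],
  [0, -0.01, -0.01, 0, 0],
  [0, -0.01, -0.01, 0, 0],
  [0, -0.01, -0.01, 0, 0],
], newtons=40)

```text
time: 7.25
tcp_pos: [442.1, 330.4, 27.3]
tcp_rot: [180.0, 0.0, 180.0]
force: [0.3, 1.7, 0.5]
opening: 16.3
grip_force: 38.5
```

```bash
python3 -c "
from h import *
s=r.state();print({k:np.round(s[k],2) for k in('tcp_pos','tcp_rot','force','ft_torque','opening','grip_force','joint_positions')})"
```

```text
{'tcp_pos': array([442.06, 330.44,  27.32]), 'tcp_rot': array([1.7995e+02, 5.0000e-02, 1.8000e+02]), 'force': array([0.26, 1.67, 0.47]), 'ft_torque': array([ 0.24, -0.07,  0.  ]), 'opening': np.float64(16.26), 'grip_force': np.float64(38.54), 'joint_positions': array([ 3.2380e+01,  2.6820e+01,  1.0166e+02,  2.0000e-02,  5.1450e+01,
       -5.7630e+01])}
```

Gripped. The reported TCP differs from camera truth by roughly (+5,−4,−20) mm, so I work with relative motions from the stand. Lift.

Request:
servo_tool([
  [0, 0, 0, -0.03, 0],
  [0, 0, 0, -0.08, 0],
  [0, 0, 0, -0.15, 0],
  [0, 0, 0, -0.21, 0],
  [0, 0, 0, -0.21, 0],
])

```text
time: 7.75
tcp_pos: [443.8, 331.1, 115.0]
tcp_rot: [179.8, 0.3, -180.0]
force: [-0.3, 0.0, 0.0]
opening: 16.1
grip_force: 38.8
```

```bash
python3 go.py 526.1 85.5 110 -170
```

```text
shift/400 [-0.2054 -0.6141  0.0119] turn -0.0554 dist 259.1
```

Request:
servo_tool([
  [0, -0.21, -0.612, 0, -0.0556],
  [0, -0.21, -0.612, 0, -0.0556],
  [0, -0.21, -0.612, 0, -0.0556],
  [0, -0.21, -0.612, 0, -0.0556],
  [0, -0.21, -0.612, 0, -0.0556],
])

```text
time: 8.25
tcp_pos: [520.6, 95.5, 110.4]
tcp_rot: [-180.0, -0.1, -170.0]
force: [1.0, 0.2, -0.2]
opening: 16.1
grip_force: 38.8
```

```bash
python3 go.py 526.1 85.5 80 -170
```

```text
shift/400 [-0.0093 -0.0269  0.0761] turn 0.0003 dist 32.5
```

Request:
servo_tool([
  [0, -0.0093, -0.0269, 0, 0],
  [0, -0.0093, -0.0269, 0.06, 0],
  [0, -0.0093, -0.0269, 0.115, 0],
  [0, -0.0093, -0.0269, 0.115, 0],
  [0, -0.0093, -0.0269, 0.115, 0],
])

```text
time: 8.75
tcp_pos: [525.9, 87.8, 64.5]
tcp_rot: [180.0, -0.2, -170.0]
force: [0.5, 1.0, -0.5]
opening: 16.3
grip_force: 38.8
```

```bash
python3 - <<'E'
from h import *; from go import go
t=grab('top');s=grab('scene')
a=t['img'][205:285,205:301];b=s['img'][215:295,350:446]
a=cv2.resize(a,(400,333),interpolation=2);b=cv2.resize(b,(400,333),interpolation=2)
im=np.hstack([a,b])[:,:,::-1].copy()
# expected pin axis, foot z=41, handle bottom 63, top 103, bore
for P in ([520.7,89.8,24],[520.7,89.8,41],[520.7,89.8,63],[520.7,89.8,103]):
    u=(proj(t,P)-[205,205])*4.1667; v=(proj(s,P)-[350,215])*4.1667+[400,0]; print(P,u.round(),v.round())
cv2.imwrite('pics/bore.png',im)
go(526.1,85.5,65,-170); print(r.state()['tcp_pos'])
E
```

```text
[520.7, 89.8, 24] [206. 251.] [568. 138.]
[520.7, 89.8, 41] [202. 250.] [570. 115.]
[520.7, 89.8, 63] [196. 248.] [573.  83.]
[520.7, 89.8, 103] [184. 245.] [579.  25.]
shift/400 [ 0.0046 -0.0057  0.0021] turn 0.0003 dist 3.0
[527.50405037  88.04804088  65.82927259]
```

View pics/bore.png

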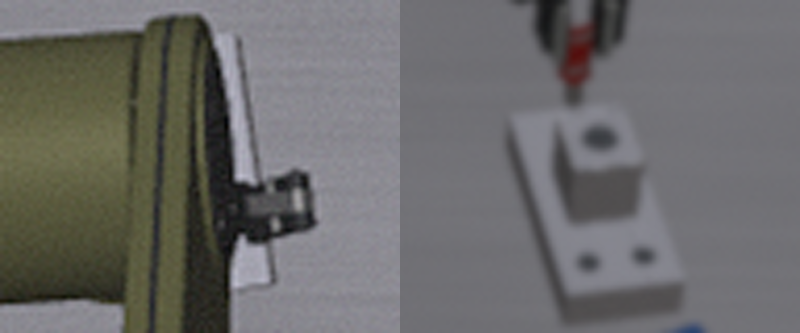

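Right panel: handle bottom at (577,80) and foot at (573,105), within about 2 mm of prediction, matching the small reported offset. I correct it and descend.

Request:
servo_tool([
  [0, 0.004, -0.0057, 0, 0],
  [0, 0.004, -0.0057, 0.02, 0],
  [0, 0.004, -0.0057, 0.042, 0],
  [0, 0.004, -0.0057, 0.042, 0],
])

```text
time: 9.25
tcp_pos: [524.6, 85.0, 47.0]
tcp_rot: [180.0, -0.1, -170.0]
force: [-0.8, -0.2, -0.5]
opening: 16.4
grip_force: 38.8
```

Request:
servo_tool([
  [0, 0, 0, 0.005, 0],
  [0, 0, 0, 0.01, 0],
  [0, 0, 0, 0.015, 0],
  [0, 0, 0, 0.015, 0],
])

```text
time: 9.65
tcp_pos: [526.3, 85.1, 42.5]
tcp_rot: [-180.0, 0.0, -170.0]
force: [-0.6, -0.2, 1.6]
opening: 16.4
grip_force: 39.2
```

Request:
servo_tool([
  [0, 0, 0, 0.005, 0],
  [0, 0, 0, 0.01, 0],
  [0, 0, 0, 0.01, 0],
])

```text
time: 9.95
tcp_pos: [528.2, 86.2, 41.1]
tcp_rot: [179.9, 0.3, -170.0]
force: [-0.8, 3.7, 17.7]
opening: 16.3
grip_force: 40.3
```

```bash
python3 -c "
from h import *
s=r.state();print({k:np.round(s[k],2) for k in('tcp_pos','tcp_rot','force','ft_torque','opening','grip_force')})"
```

```text
{'tcp_pos': array([528.24,  86.24,  41.11]), 'tcp_rot': array([ 179.92,    0.32, -170.05]), 'force': array([-0.8 ,  3.73, 17.72]), 'ft_torque': array([ 0.63,  0.62, -0.02]), 'opening': np.float64(16.26), 'grip_force': np.float64(40.26)}
```

Contact just above the mouth, 17.7 N, being pushed towards +y/+x. I nudge that way.

Request:
servo_tool([
  [0, 0, 0, -0.004, 0],
  [0, 0, 0.003, -0.004, 0],
  [0, 0, 0.003, -0.002, 0],
  [0, 0, 0.003, 0, 0],
  [0, 0, 0.003, 0, 0],
])

```text
time: 10.45
tcp_pos: [528.0, 86.9, 41.1]
tcp_rot: [180.0, 0.3, -170.0]
force: [-1.4, 1.7, 17.7]
opening: 16.4
grip_force: 39.8
```

Request:
servo_tool([
  [0, -0.001, 0.0015, 0, 0],
  [0, -0.003, 0.0015, 0, 0],
  [0, -0.003, 0.0015, 0, 0],
])

```text
time: 10.75
tcp_pos: [528.7, 87.2, 41.1]
tcp_rot: [-180.0, 0.3, -170.0]
force: [-2.4, -0.1, 18.2]
opening: 16.5
grip_force: 39.7
```

Request:
servo_tool([
  [0, 0.003, 0, 0, 0],
  [0, 0.006, 0, 0, 0],
  [0, 0.006, 0, 0, 0],
])

```text
time: 11.05
tcp_pos: [527.3, 87.0, 41.2]
tcp_rot: [-180.0, 0.4, -170.0]
force: [-0.3, 0.7, 16.9]
opening: 16.2
grip_force: 39.7
```

Request:
servo_tool([
  [0, 0.002, 0, 0, 0],
  [0, 0.004, 0, 0, 0],
  [0, 0.004, 0, 0, 0],
])

```text
time: 11.35
tcp_pos: [526.5, 86.8, 41.3]
tcp_rot: [-180.0, 0.5, -170.0]
force: [0.1, 0.8, 17.1]
opening: 16.5
grip_force: 39.6
```

Request:
servo_tool([
  [0, 0.003, 0, 0, 0],
  [0, 0.006, 0, 0, 0],
  [0, 0.006, 0, 0, 0],
])

```text
time: 11.65
tcp_pos: [525.2, 86.5, 41.5]
tcp_rot: [-180.0, 0.6, -170.0]
force: [2.2, 1.3, 15.0]
opening: 16.2
grip_force: 39.5
```

Request:
servo_tool([
  [0, 0.003, 0, 0, 0],
  [0, 0.006, 0, 0, 0],
  [0, 0.006, 0, 0, 0],
])

```text
time: 11.95
tcp_pos: [523.8, 86.5, 41.5]
tcp_rot: [-180.0, 0.7, -170.0]
force: [2.8, 2.1, 13.3]
opening: 15.9
grip_force: 39.6
```

```bash
cat > meas.py <<'E'
from fit import *
s=grab('scene'); 
im=np.mean([optics.grab_frame('scene')['img'].astype(float) for _ in range(6)],0); s['img']=im.astype(np.uint8)
s1=dict(s); s1['img']=cv2.imread('pics/scene1.png')[:,:,::-1]
for nm,d in(('before',s1),('now',s)):
    q,i,o=fit('bracket',d,(365,225,65,75),(564,97.4,.173)); print(nm,np.round(q[:2],1),round(np.degrees(q[2]),2),round(i,3))
def blob(im,c,roi):
    x,y,w,h=roi; a=im[y:y+h,x:x+w]; o=a[...,2-c]; w_=np.clip(a[...,c]-np.maximum(a[...,1],o)-12,0,None)
    ys,xs=np.mgrid[y:y+h,x:x+w]; return (w_*xs).sum()/w_.sum(),(w_*ys).sum()/w_.sum(),w_.sum(),[round(v) for v in w_.sum(1)]
print('red',blob(im,0,(380,205,30,45)))
st=r.state();print(st['tcp_pos'],st['force'])
for x,y in((520.7,89.8),(518,89.8),(520.7,87)): print([proj(s,[x,y,z]).round(2) for z in(24,46,66,86)])
print('redstand before',blob(s1['img'].astype(float),0,(488,205,16,22)),proj(s,[436.7,334.7,50]))
E
python3 meas.py
```

```text
before [562.7  98.8] 9.7 0.885
now [561.6  98.8] 9.95 0.756
red (np.float64(388.5236609770454), np.float64(228.94661565626845), np.float64(2831.666666666666), [79, 120, 139, 125, 85, 29, 0, 0, 0, 0, 0, 0, 0, 0, 0, 0, 0, 0, 0, 0, 0, 0, 5, 79, 149, 133, 121, 172, 226, 240, 235, 222, 178, 124, 130, 161, 81, 0, 0, 0, 0, 0, 0, 0, 0])
[523.88693158  86.52706118  41.46661901] [ 3.0043069   2.52057826 13.98242564]
[array([390.28, 248.15]), array([391.01, 240.82]), array([391.7, 234. ]), array([392.4 , 227.01])]
[array([390.19, 247.3 ]), array([390.93, 239.97]), array([391.61, 233.15]), array([392.31, 226.17])]
[array([389.  , 248.14]), array([389.72, 240.81]), array([390.39, 233.99]), array([391.07, 227.  ])]
redstand before (np.float64(495.93775303643724), np.float64(218.60222672064776), np.float64(5928.0), [0, 0, 0, 0, 13, 103, 163, 161, 276, 432, 504, 506, 488, 416, 340, 333, 395, 420, 381, 343, 328, 326]) [497.02118464 215.00625065]
```

```bash
cat > m2.py <<'E'
from fit import *
def prof(im,roi,blue=False):
    x,y,w,h=roi; a=im[y:y+h,x:x+w].astype(float); R,G,B=a[...,0],a[...,1],a[...,2]
    w_=np.clip((B-R-12) if blue else (R-G-1.3*np.clip(G-B,0,None)-8),0,None)
    ys,xs=np.mgrid[y:y+h,x:x+w]; rs=w_.sum(1)
    print([(y+k,round(v),round((w_[k]*xs[k]).sum()/v,1)) for k,v in enumerate(rs) if v>8])
if __name__=='__main__':
    s=grab('scene'); s['img']=np.mean([optics.grab_frame('scene')['img'].astype(float) for _ in range(4)],0)
    s1=cv2.imread('pics/scene1.png')[:,:,::-1]
    prof(s1,(486,205,20,24)); prof(s1,(495,222,22,30),True); prof(s['img'],(380,220,24,35))
    def ext(x,y,z0): print([proj(s,P).round(1) for P in([x+9,y,z0],[x,y,z0],[x,y,z0+40],[x-9,y,z0+40])])
    ext(436.7,334.7,30);ext(506.7,338.3,30);ext(518.5,90.8,46)
E
python3 m2.py
```

```text
[(209, 52, np.float64(496.8)), (210, 150, np.float64(497.6)), (211, 199, np.float64(497.9)), (212, 168, np.float64(497.2)), (213, 192, np.float64(496.5)), (214, 269, np.float64(496.5)), (215, 315, np.float64(496.3)), (216, 315, np.float64(496.1)), (217, 308, np.float64(495.9)), (218, 238, np.float64(495.7)), (219, 170, np.float64(495.4)), (220, 156, np.float64(495.1)), (221, 182, np.float64(494.9)), (222, 132, np.float64(495.0)), (223, 19, np.float64(495.4))]
[(230, 19, np.float64(504.8)), (231, 98, np.float64(506.1)), (232, 133, np.float64(506.3)), (233, 97, np.float64(505.8)), (234, 112, np.float64(505.2)), (235, 192, np.float64(505.0)), (236, 248, np.float64(505.0)), (237, 256, np.float64(504.8)), (238, 236, np.float64(504.5)), (239, 182, np.float64(504.4)), (240, 113, np.float64(504.0)), (241, 96, np.float64(503.7)), (242, 97, np.float64(503.7)), (243, 28, np.float64(503.9))]
[(227, 33, np.float64(392.7)), (228, 114, np.float64(391.8)), (229, 180, np.float64(391.5)), (230, 156, np.float64(391.4)), (231, 145, np.float64(391.5)), (232, 193, np.float64(391.4)), (233, 243, np.float64(391.0)), (234, 259, np.float64(390.8)), (235, 255, np.float64(390.6)), (236, 239, np.float64(390.3)), (237, 206, np.float64(390.0)), (238, 161, np.float64(389.7)), (239, 174, np.float64(389.5)), (240, 206, np.float64(389.5)), (241, 129, np.float64(389.6)), (242, 24, np.float64(389.4))]
[array([496. , 224.3]), array([495.2, 221.7]), array([498.9, 208.2]), array([498. , 205.6])]
[array([504.5, 245.5]), array([503.6, 242.6]), array([507.6, 229. ]), array([506.7, 226.3])]
[array([391.7, 243. ]), array([391.4, 240.1]), array([392.8, 226.3]), array([392.5, 223.5])]
```

Request:
servo_tool([
  [0, 0, 0, -0.02, 0],
  [0, 0, 0, -0.02, 0],
  [0, 0, 0, -0.02, 0],
])

```text
time: 12.85
tcp_pos: [517.2, 85.4, 46.1]
tcp_rot: [180.0, -0.1, -170.0]
force: [0.7, -0.1, -0.4]
opening: 16.2
grip_force: 39.3
```

```bash
cat > m3.py <<'E'
from fit import *
from m2 import prof
# fit vertical-cylinder pin pose (x,y) + tilt, using scene: compare column/row features to blue pin reference
s=grab('scene'); s['img']=np.mean([optics.grab_frame('scene')['img'].astype(float) for _ in range(4)],0)
prof(s['img'],(380,210,24,45)); prof(s['img'],(495,222,22,30),True)
st=r.state(); print(st['tcp_pos'],st['tcp_rot'],st['force'],st['ft_torque'])
a=s['img'][225:250,380:402].mean(2)
print(a[8:].round().astype(int))
E
python3 m3.py
```

```text
[(210, 15, np.float64(380.1)), (224, 25, np.float64(391.6)), (225, 106, np.float64(391.0)), (226, 152, np.float64(390.8)), (227, 125, np.float64(390.8)), (228, 127, np.float64(390.8)), (229, 189, np.float64(390.5)), (230, 234, np.float64(390.2)), (231, 234, np.float64(390.0)), (232, 228, np.float64(389.9)), (233, 205, np.float64(389.6)), (234, 163, np.float64(389.1)), (235, 151, np.float64(388.6)), (236, 182, np.float64(388.5)), (237, 171, np.float64(388.5)), (238, 89, np.float64(388.5)), (239, 16, np.float64(388.3))]
[(230, 22, np.float64(505.0)), (231, 104, np.float64(506.1)), (232, 140, np.float64(506.3)), (233, 108, np.float64(505.8)), (234, 122, np.float64(505.1)), (235, 204, np.float64(505.0)), (236, 263, np.float64(505.0)), (237, 268, np.float64(504.8)), (238, 249, np.float64(504.5)), (239, 191, np.float64(504.4)), (240, 121, np.float64(504.1)), (241, 102, np.float64(503.7)), (242, 104, np.float64(503.7)), (243, 31, np.float64(503.9))]
[517.41043811  85.40507844  45.7427299 ] [ 1.79995367e+02 -7.98621000e-02 -1.69987595e+02] [ 0.06919637 -0.09524113 -0.69280599] [-0.00304487  
[... 905 characters left out ...]
3 123 128 130 133 136 137 136
  135 133 131 131]
 [134 134 134 135 135 132 121 112 117 124 129 132 134 134 135 134 132 131
  130 131 131 132]
 [136 136 136 137 137 135 126 116 122 131 135 136 136 135 132 127 121 118
  119 122 126 130]
 [136 136 136 137 136 135 126 114 118 130 136 136 135 130 122 111 102  96
   98 103 112 123]
 [136 137 137 137 136 133 123 107 110 126 134 135 132 122 106  89  78  74
   76  81  92 110]
 [136 136 137 137 136 133 120  99  99 118 130 133 129 114  92  74  66  65
   65  67  76  95]
 [136 136 137 137 136 132 118  95  88 108 125 131 126 111  88  71  65  64
   64  65  70  87]
 [135 136 136 137 136 132 117  92  80  98 119 129 127 116  98  82  73  70
   68  71  78  94]]
```

```bash
python3 - <<'E'
from m2 import *
im=cv2.imread('pics/bore.png')[:,400:,::-1]; im=cv2.resize(im,(96,80),interpolation=cv2.INTER_AREA)
full=np.full((480,640,3),110,np.uint8); full[215:295,350:446]=im
prof(full,(375,215,30,40)); a=full[225:250,380:402].mean(2); 
for k in range(5,18): print(225+k,a[k].round().astype(int))
E
```

```text
[(220, 26, np.float64(394.6)), (221, 101, np.float64(393.6)), (222, 140, np.float64(393.0)), (223, 122, np.float64(392.8)), (224, 125, np.float64(393.0)), (225, 186, np.float64(393.0)), (226, 244, np.float64(392.8)), (227, 280, np.float64(392.6)), (228, 263, np.float64(392.3)), (229, 237, np.float64(392.1)), (230, 200, np.float64(391.7)), (231, 160, np.float64(391.5)), (232, 159, np.float64(391.4)), (233, 187, np.float64(391.4)), (234, 135, np.float64(391.4)), (235, 45, np.float64(391.3))]
230 [111 111 111 112 112 108  98  84  66  53  48  48  50  53  58  75  95 106
 110 112 113 115]
231 [113 111 112 112 112 110 103  87  67  54  53  56  59  59  61  77  97 110
 114 115 116 115]
232 [112 111 111 112 112 111 105  91  70  57  55  58  58  58  62  78  98 110
 115 114 114 114]
233 [112 112 112 112 112 112 108  97  78  63  55  53  53  56  67  85 102 112
 114 115 115 115]
234 [113 113 113 114 113 113 111 106  93  75  58  51  54  64  82  98 108 114
 115 116 116 116]
235 [114 114 115 114 115 115 115 112 103  84  65  58  60  75  95 107 114 116
 117 116 117 118]
236 [115 115 114 115 114 114 115 113 106  88  70  63  67  80 100 112 115 117
 116 117 116 117]
237 [114 114 113 114 113 114 114 113 106  88  71  64  68  81 100 111 115 115
 116 116 116 116]
238 [113 113 114 113 114 114 113 112 106  90  74  66  70  84 102 111 116 116
 117 117 117 117]
239 [113 113 113 113 113 113 114 114 109  96  82  76  80  92 107 116 119 120
 121 120 120 121]
240 [113 114 115 115 116 116 117 118 117 110  99  94  98 108 118 124 127 128
 128 127 125 125]
241 [119 120 120 122 122 124 125 127 126 123 119 114 117 122 128 133 135 135
 135 132 128 128]
242 [128 128 129 130 131 132 132 132 134 134 131 129 128 129 133 135 136 136
 136 134 131 131]
```

```bash
cat > m4.py <<'E'
from fit import *
from scipy.optimize import fsolve
s=grab('scene')
def xy(col,row,z0):
    f=lambda q:((proj(s,[q[0]+9,q[1],z0])*.5+proj(s,[q[0],q[1],z0])*.5)[0]-.4-col, proj(s,[q[0]+9,q[1],z0])[1]-1.8-row)
    return fsolve(f,[520,90]).round(1)
if __name__=='__main__':
    print(xy(495,222.9,30),xy(503.8,243.2,30))
    print('hover, rep 527.5 88.05 65.8',xy(391.35,235.2,24+65.8-20))
    print('now, rep 517.4 85.4 45.8',xy(388.45,239.0,24+45.8-20))
E
python3 m4.py
```

```text
[438.2 333.9] [505.2 339. ]
hover, rep 527.5 88.05 65.8 [525.3  89. ]
now, rep 517.4 85.4 45.8 [515.7  84.9]
```

Camera features show the pin was about 5 mm off (offset (−2,+0.5), not the assumed one). I re-aim.

Request:
servo_tool([
  [0, -0.0125, 0.0105, 0, 0],
  [0, -0.0125, 0.0105, 0, 0],
  [0, -0.0125, 0.0105, 0.007, 0],
  [0, -0.0125, 0.0105, 0.014, 0],
  [0, -0.0125, 0.0105, 0.014, 0],
])

```text
time: 13.65
tcp_pos: [523.3, 90.7, 41.6]
tcp_rot: [-180.0, 0.1, -170.0]
force: [-0.7, 0.2, 9.4]
opening: 16.0
grip_force: 40.3
```

Request:
servo_tool([
  [0, 0, 0, 0.004, 0],
  [0, 0, 0, 0.008, 0],
  [0, 0, 0, 0.008, 0],
])

```text
time: 13.95
tcp_pos: [525.0, 91.0, 40.8]
tcp_rot: [-180.0, 0.4, -170.0]
force: [-3.4, 0.4, 23.2]
opening: 16.3
grip_force: 41.7
```

Request:
servo_tool([
  [0, 0, 0, -0.008, 0],
  [0, 0.005, 0, -0.008, 0],
  [0, 0.005, 0, -0.006, 0],
  [0, 0.005, 0, -0.006, 0],
])

```text
time: 14.35
tcp_pos: [522.8, 90.5, 41.5]
tcp_rot: [-180.0, 0.3, -170.0]
force: [-0.1, 1.1, 12.1]
opening: 16.1
grip_force: 40.6
```

Request:
servo_tool([
  [0, 0.002, 0, 0, 0],
  [0, 0.004, 0, 0, 0],
  [0, 0.004, 0, 0, 0],
])

```text
time: 14.65
tcp_pos: [521.9, 90.4, 41.6]
tcp_rot: [-180.0, 0.4, -170.0]
force: [1.4, 0.5, 11.2]
opening: 16.3
grip_force: 40.6
```

Request:
servo_tool([
  [0, 0.002, 0, 0, 0],
  [0, 0.004, 0, 0, 0],
  [0, 0.004, 0, 0, 0],
])

```text
time: 14.95
tcp_pos: [521.1, 90.2, 41.7]
tcp_rot: [-180.0, 0.5, -170.0]
force: [2.1, 1.2, 10.3]
opening: 16.1
grip_force: 40.5
```

Request:
servo_tool([
  [0, 0.002, 0, 0, 0],
  [0, 0.004, 0, 0, 0],
  [0, 0.006, 0, 0, 0],
  [0, 0.006, 0, 0, 0],
])

```text
time: 15.35
tcp_pos: [520.0, 90.0, 41.8]
tcp_rot: [-180.0, 0.6, -170.0]
force: [4.7, 1.8, 9.1]
opening: 16.4
grip_force: 40.4
```

```bash
python3 - <<'E'
from m2 import *
t=grab('top'); im=np.mean([optics.grab_frame('scene')['img'].astype(float) for _ in range(5)],0)
prof(im,(380,215,24,45))
a=im[225:250,380:402].mean(2)
for k in range(10,22): print(225+k,a[k].round().astype(int))
st=r.state(); print(st['tcp_pos'],st['tcp_rot'],st['force'],st['ft_torque'])
# bracket outline now (right-hand +x end visible in top)
s1=cv2.imread('pics/scene1.png')[:,:,::-1]
for nm,i in(('b',s1.astype(float)),('n',im)):
    g=i[:,:,:].mean(2); print(nm,[g[v,384:424].round().astype(int).tolist() for v in (277,)],g[262:296,405].round().astype(int).tolist())
E
```

```text
[(226, 58, np.float64(393.9)), (227, 146, np.float64(393.1)), (228, 173, np.float64(392.9)), (229, 134, np.float64(392.9)), (230, 143, np.float64(393.1)), (231, 217, np.float64(392.8)), (232, 272, np.float64(392.5)), (233, 274, np.float64(392.3)), (234, 263, np.float64(392.1)), (235, 245, np.float64(391.7)), (236, 202, np.float64(391.3)), (237, 169, np.float64(390.8)), (238, 193, np.float64(390.7)), (239, 226, np.float64(390.8)), (240, 155, np.float64(390.8)), (241, 41, np.float64(390.9))]
235 [114 114 114 113 111 105  93  78  66  55  48  45  45  49  64  83  96  99
 101 106 111 116]
236 [115 115 115 115 114 111 101  82  63  54  53  54  54  56  70  90 105 111
 112 113 115 117]
237 [114 114 114 114 114 112 104  83  62  55  58  60  60  60  72  91 106 113
 115 116 116 116]
238 [113 114 114 113 113 112 105  84  62  54  58  60  58  59  71  92 108 114
 116 117 117 117]
239 [113 113 113 113 113 112 106  90  69  56  52  52  53  62  80 100 113 119
 121 121 121 121]
240 [114 114 114 115 116 116 112 102  86  69  59  56  62  78 100 116 125 128
 129 127 125 125]
241 [119 120 120 122 123 124 123 11
[... 695 characters left out ...]
[[79, 68, 79, 103, 120, 127, 128, 123, 107, 86, 72, 70, 79, 97, 117, 128, 131, 131, 131, 131, 127, 115, 98, 83, 77, 79, 93, 112, 125, 130, 130, 128, 121, 116, 112, 111, 111, 110, 111, 111]] [77, 77, 78, 82, 93, 111, 124, 129, 129, 129, 129, 127, 122, 113, 111, 115, 124, 129, 131, 131, 127, 116, 98, 83, 78, 76, 76, 78, 83, 95, 105, 110, 110, 110]
n [[83, 71, 82, 107, 125, 133, 134, 128, 111, 90, 75, 73, 82, 102, 123, 134, 136, 137, 137, 136, 133, 121, 102, 86, 80, 83, 98, 117, 131, 135, 136, 133, 127, 121, 117, 116, 116, 116, 116, 116]] [80, 81, 82, 85, 97, 116, 130, 135, 135, 135, 135, 133, 127, 119, 116, 121, 130, 135, 137, 136, 133, 121, 102, 87, 81, 80, 80, 81, 86, 99, 110, 115, 116, 115]
```

Request:
servo_tool([
  [0, -0.003, 0.001, 0, 0],
  [0, -0.003, 0.0025, 0, 0],
  [0, -0.003, 0.004, 0, 0],
  [0, -0.003, 0.004, 0, 0],
])

```text
time: 16.05
tcp_pos: [520.6, 90.8, 41.8]
tcp_rot: [-179.9, 0.5, -170.0]
force: [3.3, -1.2, 10.0]
opening: 16.3
grip_force: 40.1
```

Request:
servo_tool([
  [0, 0, 0.0015, 0.002, 0],
  [0, 0, 0.003, 0.002, 0],
  [0, 0, 0.003, 0.002, 0],
])

```text
time: 16.35
tcp_pos: [520.9, 91.3, 41.6]
tcp_rot: [-179.8, 0.6, -169.9]
force: [3.1, -4.3, 13.3]
opening: 16.1
grip_force: 40.4
```

Request:
servo_tool([
  [0, 0, 0, -0.01, 0],
  [0, 0, -0.004, -0.02, 0],
  [0, 0, -0.004, -0.02, 0],
  [0, 0, -0.004, -0.02, 0],
], newtons=90)

```text
time: 16.75
tcp_pos: [514.9, 90.5, 46.5]
tcp_rot: [180.0, -0.1, -170.0]
force: [-0.7, 0.4, -0.0]
opening: 14.2
grip_force: 87.9
```

```bash
cat > m5.py <<'E'
from m2 import *; from m4 import xy
t=grab('top'); s=grab('scene')
im=np.mean([optics.grab_frame('scene')['img'].astype(float) for _ in range(5)],0)
def dark(img,roi,th):
    x,y,w,h=roi; g=img[y:y+h,x:x+w].astype(float).mean(2); q=np.clip(th-g,0,None); ys,xs=np.mgrid[y:y+h,x:x+w]
    return (q*xs).sum()/q.sum(),(q*ys).sum()/q.sum()
t1=cv2.imread('pics/top1.png')[:,:,::-1]; s1=cv2.imread('pics/scene1.png')[:,:,::-1]
for th in(100,115):
    a=dark(t1,(243,238,11,11),th+20); b=dark(s1,(391,242,14,11),th); c=dark(im,(391,242,14,11),th)
    print('lug hole top',a,ray(t,*a,64)[:2],'scene',b,ray(s,*b,64)[:2],'now',c)
b=dark(t1,(250,261,10,9),140); print('bore top',b,ray(t,*b,24)[:2])
print(place(np.array([[0,0,64.]]),[564,97.4,.1745]))
print(s1[240:256,390:406].mean(2).round().astype(int))
prof(im,(380,215,24,45))
st=r.state(); print(st['tcp_pos'],st['tcp_rot'],st['force'])
E
python3 m5.py
```

```text
lug hole top (np.float64(248.33080034317933), np.float64(242.9892143645055)) [564.60540225  98.30997516] scene (np.float64(397.539736346516), np.float64(247.7619585687382)) [561.04884289  99.33259806] now (np.float64(397.52912361952264), np.float64(247.76799073744212))
lug hole top (np.float64(248.3283850652272), np.float64(242.9849752586595)) [564.61402898  98.31515381] scene (np.float64(397.5167355371901), np.float64(247.76570247933878)) [561.06067096  99.28382024] now (np.float64(397.46370546318286), np.float64(247.69605700712583))
bore top (np.float64(253.49160180253995), np.float64(264.3465792707907)) [522.67589358  92.05674717]
[[564.   97.4  64. ]]
[[115 115 116 116 118 121 121 123 123 122 120 120 118 116 113 111]
 [123 121 120 121 124 127 128 130 129 126 123 122 121 120 117 113]
 [129 127 125 125 128 130 131 130 130 128 125 126 126 124 119 114]
 [130 129 129 129 129 128 127 125 125 125 126 127 128 127 123 116]
 [130 131 130 129 127 122 117 113 114 117 121 125 127 127 125 118]
 [130 130 129 125 116 106  97  92  94  99 107 118 125 128 126 120]
 [128 129 126 117 101  86  75  71 
[... 557 characters left out ...]
09 111 111]
 [ 67  85 102 108 108 110 111 113 110 104  98  94  91  89  90  91]]
[(223, 22, np.float64(394.4)), (224, 90, np.float64(393.7)), (225, 124, np.float64(393.4)), (226, 93, np.float64(393.3)), (227, 91, np.float64(393.3)), (228, 154, np.float64(393.2)), (229, 217, np.float64(393.1)), (230, 221, np.float64(392.9)), (231, 208, np.float64(392.6)), (232, 195, np.float64(392.1)), (233, 173, np.float64(391.6)), (234, 157, np.float64(391.1)), (235, 183, np.float64(390.9)), (236, 193, np.float64(391.0)), (237, 115, np.float64(390.9)), (238, 29, np.float64(390.8))]
[515.61984211  90.60756984  46.95883688] [-1.79999708e+02 -1.60729084e-02 -1.69980153e+02] [ 0.57824913  0.12948399 -1.28158279]
```

```bash
cat > m6.py <<'E'
from m2 import *
s=grab('scene')
s1=dict(s); s1['img']=cv2.imread('pics/scene1.png')[:,:,::-1]
q,i,o=fit('stand',s1,(470,200,60,65),(471.7,336.5,.05)); print('stand scene',np.round(q[:2],1),np.degrees(q[2]),i)
P=place(np.array([[-35,0,30.],[35,0,30]]),q); print(P)
for p in P: print('bottom front/centre',proj(s,p+[9,0,0]),proj(s,p))
im=np.mean([optics.grab_frame('scene')['img'].astype(float) for _ in range(6)],0)
g=im.mean(2)
for v in range(233,243):
    row=g[v,382:402]; w=np.clip(np.minimum(row[0],row[-1])-8-row,0,None); print(v,round((w*np.arange(382,402)).sum()/max(w.sum(),1),2),round(w.sum()))
print(r.state()['tcp_pos'])
for x,y in((517.7,91.7),):
    for z in (24+27,24+5): print(z,proj(s,[x+9,y,z]),proj(s,[x,y,z]))
E
python3 m6.py
```

```text
stand scene [465.4 338.1] 0.9290514035833273 0.9058383350222153
[[430.42283431 337.55458838  30.        ]
 [500.41363208 338.68958905  30.        ]]
bottom front/centre [496.7095466  222.46064832] [495.87504381 219.88576928]
bottom front/centre [504.0425968  243.47973007] [503.13056736 240.67465266]
233 391.02 398
234 390.96 370
235 391.01 373
236 391.03 343
237 390.93 252
238 390.73 184
239 390.54 156
240 390.39 143
241 390.39 109
242 390.59 44
[515.73503736  90.56895025  47.12387926]
51 [392.25797499 241.03808285] [391.96757373 238.19610057]
29 [391.50216102 248.40749848] [391.2197375  245.56037158]
```

Cross-camera biases of a few mm make x uncertain, so I'll find x by touch. With the shank beside the lug's −x face, contact means the axis is 25 mm from the lug centre, 19 mm from the bore.

Request:
servo_tool([
  [0, 0, 0.005, -0.02, 0],
  [0, 0, 0.005, -0.04, 0],
  [0, -0.02, 0.005, -0.04, 0],
  [0, -0.04, 0.005, -0.04, 0],
  [0, -0.04, 0.005, -0.04, 0],
])

```text
time: 18.0
tcp_pos: [533.6, 95.6, 63.5]
tcp_rot: [-180.0, 0.2, -170.0]
force: [-0.7, -0.4, -0.2]
opening: 14.2
grip_force: 87.9
```

Request:
servo_tool([
  [0, -0.003, 0, 0, 0],
  [0, -0.006, 0, 0, 0],
  [0, -0.006, 0, 0, 0],
])

```text
time: 18.3
tcp_pos: [533.3, 95.7, 62.8]
tcp_rot: [180.0, -0.0, -170.0]
force: [0.4, -0.1, -1.5]
opening: 14.2
grip_force: 88.0
```

Request:
servo_tool([
  [0, -0.003, 0, 0, 0],
  [0, -0.006, 0, 0, 0],
  [0, -0.006, 0, 0, 0],
])

```text
time: 18.6
tcp_pos: [536.1, 96.2, 63.1]
tcp_rot: [-180.0, 0.0, -170.0]
force: [0.7, -0.4, -1.6]
opening: 14.6
grip_force: 88.0
```

Request:
servo_tool([
  [0, -0.003, 0, 0, 0],
  [0, -0.006, 0, 0, 0],
  [0, -0.006, 0, 0, 0],
])

```text
time: 18.9
tcp_pos: [538.5, 96.6, 63.1]
tcp_rot: [-180.0, 0.0, -170.0]
force: [-0.9, -0.5, -0.8]
opening: 14.2
grip_force: 88.0
```

Request:
servo_tool([
  [0, -0.003, 0, 0, 0],
  [0, -0.006, 0, 0, 0],
  [0, -0.006, 0, 0, 0],
])

```text
time: 19.2
tcp_pos: [540.9, 97.0, 63.1]
tcp_rot: [-180.0, 0.0, -170.0]
force: [0.6, 0.6, -0.6]
opening: 14.7
grip_force: 88.0
```

Request:
servo_tool([
  [0, -0.003, 0, 0, 0],
  [0, -0.005, 0, 0, 0],
  [0, -0.005, 0, 0, 0],
])

```text
time: 19.5
tcp_pos: [542.8, 97.4, 63.1]
tcp_rot: [-180.0, 0.0, -170.0]
force: [0.3, -0.1, -0.7]
opening: 14.4
grip_force: 88.0
```

Request:
servo_tool([
  [0, -0.002, 0, 0, 0],
  [0, -0.004, 0, 0, 0],
  [0, -0.004, 0, 0, 0],
])

```text
time: 19.8
tcp_pos: [544.3, 97.6, 63.1]
tcp_rot: [-180.0, 0.0, -170.0]
force: [0.6, -0.0, -0.5]
opening: 14.5
grip_force: 88.0
```

Request:
servo_tool([
  [0, -0.002, 0, 0, 0],
  [0, -0.004, 0, 0, 0],
  [0, -0.004, 0, 0, 0],
])

```text
time: 20.1
tcp_pos: [545.6, 97.9, 63.1]
tcp_rot: [180.0, -0.0, -170.0]
force: [0.1, -0.4, -0.3]
opening: 15.0
grip_force: 88.0
```

Request:
servo_tool([
  [0, -0.002, 0, 0, 0],
  [0, -0.004, 0, 0, 0],
  [0, -0.004, 0, 0, 0],
])

```text
time: 20.4
tcp_pos: [546.2, 98.0, 62.9]
tcp_rot: [180.0, -0.1, -170.0]
force: [-2.2, -1.4, 1.9]
opening: 14.5
grip_force: 88.2
```

```bash
python3 m5.py | sed -n '1,2p;20,$p'
```

```text
lug hole top (np.float64(248.33080034317933), np.float64(242.9892143645055)) [564.60540225  98.30997516] scene (np.float64(397.539736346516), np.float64(247.7619585687382)) [561.04884289  99.33259806] now (np.float64(397.5244328880122), np.float64(247.76517528915986))
lug hole top (np.float64(248.3283850652272), np.float64(242.9849752586595)) [564.61402898  98.31515381] scene (np.float64(397.5167355371901), np.float64(247.76570247933878)) [561.06067096  99.28382024] now (np.float64(397.48673194267064), np.float64(247.62442646989263))
 [ 67  85 102 108 108 110 111 113 110 104  98  94  91  89  90  91]]
[(227, 12, np.float64(400.0)), (228, 72, np.float64(399.3)), (229, 128, np.float64(398.8)), (230, 115, np.float64(398.6)), (231, 107, np.float64(398.6)), (232, 152, np.float64(398.5)), (233, 203, np.float64(398.3)), (234, 213, np.float64(398.0)), (235, 205, np.float64(397.8)), (236, 188, np.float64(397.4)), (237, 161, np.float64(397.1)), (238, 141, np.float64(396.4)), (239, 155, np.float64(396.0)), (240, 171, np.float64(396.0)), (241, 97, np.float64(396.1)), (242, 17, np.float64(396.3))]
[546.55058386  98.06699762  62.96608065] [ 1.79999645e+02 -7.36895821e-02 -1.69985064e+02] [-3.41609695 -0.82197486  1.85921045]
```

```bash
python3 - <<'E'
from m2 import *
s=grab('scene')
for z in(67.2,60): print(z,proj(s,[545.4,95,z]),proj(s,[536.4,95,z]))
im=np.mean([optics.grab_frame('scene')['img'].astype(float) for _ in range(4)],0); g=im.mean(2)
for v in range(240,246): print(v,g[v,388:406].round().astype(int))
E
```

```text
67.2 [395.02648504 241.50099739] [394.71355658 238.59392335]
60 [394.75945322 243.985359  ] [394.44942748 241.07640919]
240 [119 120 120 116 102  82  65  59  58  60  63  78 100 117 122 121 118 117]
241 [128 129 128 125 116 101  88  80  78  80  86  99 114 124 127 125 121 118]
242 [135 135 134 132 127 119 113 108 106 107 111 119 127 130 132 129 125 119]
243 [134 137 137 135 133 132 130 127 124 122 124 127 130 132 133 132 128 121]
244 [127 133 136 136 136 135 132 126 121 118 119 121 126 131 133 133 131 124]
245 [119 131 136 137 135 131 122 111 101  96  99 104 112 124 131 134 132 126]
```

Contact at reported x≈546 agrees with the camera rows; the column says y is about 2 mm high. I back off 19 mm to sit over the bore and shift y.

Request:
servo_tool([
  [0, 0.0485, -0.0055, 0, 0],
  [0, 0.0485, -0.0055, 0, 0],
  [0, 0.0485, -0.0055, 0.02, 0],
  [0, 0.0485, -0.0055, 0.04, 0],
  [0, 0.0485, -0.0055, 0.04, 0],
])

```text
time: 21.55
tcp_pos: [528.8, 92.8, 45.7]
tcp_rot: [180.0, -0.1, -170.0]
force: [-0.5, -0.4, -0.3]
opening: 14.6
grip_force: 88.0
```

```bash
python3 go.py 527.2 92.7 44 -170; python3 m6.py | tail -14
```

```text
shift/400 [0.004  0.0006 0.0044] turn 0.0001 dist 2.4
bottom front/centre [504.0425968  243.47973007] [503.13056736 240.67465266]
233 393.94 274
234 394.05 324
235 393.64 332
236 392.84 355
237 392.49 392
238 392.32 369
239 392.21 345
240 392.26 295
241 392.25 177
242 392.09 60
[528.90298715  92.69516369  47.22685698]
51 [392.25797499 241.03808285] [391.96757373 238.19610057]
29 [391.50216102 248.40749848] [391.2197375  245.56037158]
```

Request:
servo_tool([
  [0, 0.004, -0.001, 0, 0],
  [0, 0.004, -0.001, 0.005, 0],
  [0, 0.004, -0.001, 0.01, 0],
  [0, 0.004, -0.001, 0.015, 0],
  [0, 0.004, -0.001, 0.015, 0],
])

```text
time: 22.4
tcp_pos: [526.7, 91.9, 40.7]
tcp_rot: [180.0, -0.0, -170.0]
force: [-0.3, -0.4, -0.5]
opening: 14.7
grip_force: 88.0
```

Request:
servo_tool([
  [0, 0, 0, 0.003, 0],
  [0, 0, 0, 0.006, 0],
  [0, 0, 0, 0.006, 0],
])

```text
time: 22.7
tcp_pos: [527.0, 92.0, 38.5]
tcp_rot: [180.0, -0.0, -170.0]
force: [0.3, -0.9, -1.1]
opening: 14.6
grip_force: 88.0
```

The pin has entered the bore (38.5 with no force). Continue down.

Request:
servo_tool([
  [0, 0, 0, 0.007, 0],
  [0, 0, 0, 0.014, 0],
  [0, 0, 0, 0.021, 0],
  [0, 0, 0, 0.021, 0],
], newtons=50)

```text
time: 23.1
tcp_pos: [526.6, 91.9, 29.8]
tcp_rot: [180.0, -0.1, -170.0]
force: [-0.2, 0.6, -0.1]
opening: 14.5
grip_force: 88.0
```

Request:
servo_tool([
  [0, 0, 0, 0.006, 0],
  [0, 0, 0, 0.012, 0],
  [0, 0, 0, 0.012, 0],
])

```text
time: 23.4
tcp_pos: [526.8, 91.9, 25.2]
tcp_rot: [180.0, -0.0, -170.0]
force: [0.2, 0.4, -0.9]
opening: 14.5
grip_force: 88.0
```

Request:
servo_tool([
  [0, 0, 0, 0.005, 0],
  [0, 0, 0, 0.01, 0],
  [0, 0, 0, 0.01, 0],
])

```text
time: 23.7
tcp_pos: [526.8, 91.9, 21.2]
tcp_rot: [180.0, -0.0, -170.0]
force: [-0.1, 0.3, 0.1]
opening: 14.5
grip_force: 88.0
```

Request:
servo_tool([
  [0, 0, 0, 0.003, 0],
  [0, 0, 0, 0.006, 0],
  [0, 0, 0, 0.006, 0],
])

```text
time: 24.0
tcp_pos: [527.4, 92.0, 20.5]
tcp_rot: [-180.0, 0.1, -170.0]
force: [-3.1, 0.2, 9.4]
opening: 14.4
grip_force: 89.5
```

Seated at 20.5 with 9 N (expected about 20). Press a bit more, release, rise, and move to the lug.

Request:
servo_tool([
  [0, 0, 0, 0.003, 0],
  [0, 0, 0, 0.003, 0],
  [0.7, 0, 0, -0.003, 0],
  [0.7, 0, 0, -0.003, 0],
  [0.7, 0, 0, -0.003, 0],
])

```text
time: 24.5
tcp_pos: [527.1, 92.0, 20.2]
tcp_rot: [-180.0, 0.0, -170.0]
force: [0.6, -0.5, -0.4]
opening: 57.5
grip_force: 0.0
```

Request:
servo_tool([
  [0.7, 0, 0, -0.05, 0],
  [0.7, 0, 0, -0.13, 0],
  [0.7, -0.06, 0, -0.15, 0],
  [0.7, -0.11, 0, -0.15, 0],
  [0.7, -0.11, 0, -0.15, 0],
])

```text
time: 25.0
tcp_pos: [574.1, 100.0, 80.8]
tcp_rot: [-180.0, 0.3, -170.0]
force: [0.7, 0.9, 0.0]
opening: 60.0
grip_force: 0.0
```

```bash
python3 m2.py|sed -n 3p; python3 go.py 570 99.5 40 -170;  python3 - <<'E'
from h import *
t=grab('top');s=grab('scene')
a=t['img'][200:290,200:308];b=s['img'][195:300,340:466]
a=cv2.resize(a,(400,333),interpolation=2);b=cv2.resize(b,(400,333),interpolation=2)
cv2.imwrite('pics/home.png',np.hstack([a,b])[:,:,::-1])
print(r.state()['tcp_pos'])
E
```

```text
[(236, 56, np.float64(391.3)), (237, 155, np.float64(392.1)), (238, 189, np.float64(392.4)), (239, 152, np.float64(392.2)), (240, 153, np.float64(391.7)), (241, 120, np.float64(391.5)), (242, 28, np.float64(391.3))]
shift/400 [-0.004  -0.0005  0.0986] turn 0.0001 dist 39.5
[569.0729415   99.46572219  79.77099697]
```

View pics/home.png

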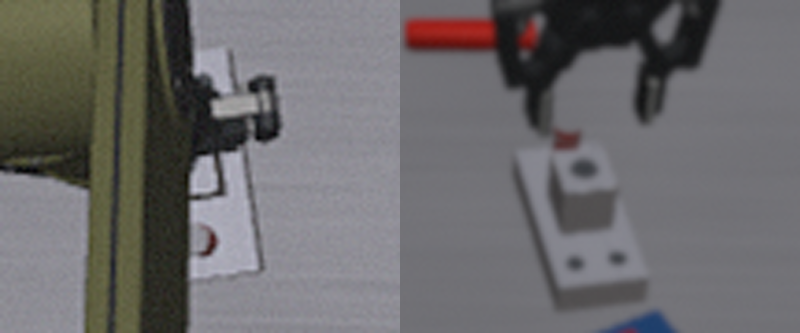

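The pin is home (left panel: red-rimmed handle at (203,240) on the flange). I check where the pads are relative to the lug.

```bash
python3 - <<'E'
from h import *
t=grab('top');s=grab('scene')
for z in(95,105,120): print(z,ray(t,266.2,228.4,z).round(1), proj(t,[564.6,98.3,z]).round(1))
# scene: tips at crop(540,130),(648,120) scale 3.17
for u,v in((540,130),(648,120)):
    p=(340+(u-400)/3.175,195+v/3.171); print(p,[ray(s,*p,z)[:2].round(0) for z in(80,90,100,110)])
E
```

```text
95 [591.8  59.   95. ] [246.1 241.7]
105 [590.7  57.9 105. ] [245.3 241.3]
120 [589.   56.2 120. ] [244.1 240.6]
(384.09448818897636, 235.99653106275622) [array([542.,  71.]), array([553.,  70.]), array([564.,  69.]), array([575.,  68.])]
(418.1102362204724, 232.84295175023652) [array([532., 143.]), array([543., 141.]), array([554., 139.]), array([565., 137.])]
```

Request:
servo_tool([
  [0.7, 0.0125, 0, 0.03, 0],
  [0.7, 0.0125, 0, 0.08, 0],
  [0.7, 0.0125, 0, 0.12, 0],
  [0.7, 0.0125, 0, 0.14, 0],
  [0.7, 0.0125, 0, 0.14, 0],
])

```text
time: 25.95
tcp_pos: [564.3, 98.6, 23.2]
tcp_rot: [180.0, -0.2, -170.0]
force: [-0.2, -0.2, -0.4]
opening: 60.2
grip_force: 0.0
```

Request:
servo_tool([
  [0.7, 0, 0, 0.007, 0],
  [0.7, 0, 0, 0.015, 0],
  [0.7, 0, 0, 0.015, 0],
])

```text
time: 26.25
tcp_pos: [565.7, 98.8, 18.5]
tcp_rot: [-180.0, 0.0, -170.0]
force: [-0.1, 0.1, -0.2]
opening: 59.6
grip_force: 0.0
```

Request:
servo_tool([
  [0, 0, 0, 0, 0],
  [0, 0, 0, 0, 0],
  [0, 0, 0, 0, 0],
  [0, 0, 0, 0, 0],
], newtons=100)

```text
time: 26.65
tcp_pos: [565.7, 99.1, 19.1]
tcp_rot: [180.0, 0.1, -170.0]
force: [-1.5, 1.7, 5.7]
opening: 33.7
grip_force: 99.8
```

Lug gripped. Lift and carry to the fixture, with about 12 mm standoff from both faces.

Request:
servo_tool([
  [0, 0, 0, -0.02, 0],
  [0, 0, 0, -0.07, 0],
  [0, 0, 0, -0.13, 0],
  [0, 0, 0, -0.15, 0],
  [0, 0, 0, -0.15, 0],
])

```text
time: 27.15
tcp_pos: [566.2, 98.7, 79.1]
tcp_rot: [-180.0, 0.1, -170.0]
force: [1.2, -0.7, -6.5]
opening: 33.9
grip_force: 100.9
```

```bash
python3 go.py 542.9 -192.7 78 -165.8
```

```text
shift/400 [ 0.1841 -0.7072  0.0027] turn -0.0233 dist 292.3
```

Weight 6.5 N: bracket plus pin held. Carry at a moderate pace.

Request:
servo_tool([
  [0, 0.025, -0.095, 0, -0.0233],
  [0, 0.05, -0.19, 0, -0.0233],
  [0, 0.075, -0.285, 0, -0.0233],
  [0, 0.1, -0.38, 0, -0.0233],
  [0, 0.125, -0.475, 0, -0.0233],
])

```text
time: 27.65
tcp_pos: [547.5, -98.2, 76.6]
tcp_rot: [179.9, -0.2, -165.8]
force: [-0.1, -0.3, -6.5]
opening: 33.9
grip_force: 101.6
```

```bash
python3 go.py 542.9 -192.7 78 -165.8
```

```text
shift/400 [ 0.0693 -0.2262 -0.0037] turn 0.0001 dist 94.7
```

Request:
servo_tool([
  [0, 0.03, -0.09, 0, 0],
  [0, 0.055, -0.17, 0, 0],
  [0, 0.069, -0.226, 0, 0],
  [0, 0.069, -0.226, 0, 0],
  [0, 0.069, -0.226, 0, 0],
])

```text
time: 28.15
tcp_pos: [543.3, -191.4, 76.7]
tcp_rot: [179.9, -0.1, -165.9]
force: [-0.1, 0.1, -6.5]
opening: 34.2
grip_force: 101.8
```

```bash
cat > m7.py <<'E'
from fit import *; from go import go
import sys
t=grab('top');s=grab('scene'); p=r.state(); print(p['tcp_pos'],p['tcp_rot'],p['force'])
go(542.9,-192.7,60,-165.8)
b=s['img'][215:315,205:325]; a=t['img'][190:330,310:478]
a=cv2.resize(a,(400,333),interpolation=2);b=cv2.resize(b,(400,333),interpolation=2)
cv2.imwrite('pics/'+sys.argv[1],np.hstack([a,b])[:,:,::-1])
def dark(img,roi,th):
    x,y,w,h=roi; g=img[y:y+h,x:x+w].astype(float).mean(2); q=np.clip(th-g,0,None); ys,xs=np.mgrid[y:y+h,x:x+w]
    return (q*xs).sum()/q.sum(),(q*ys).sum()/q.sum()
h=float(sys.argv[2])
# predicted image positions for nominal scene-frame pose
f=[540.5,-202.3,np.radians(14.2)]
for nm,off in(('standoff',(-12,-12)),('home',(0,0))):
    for loc in((0,0,64+h),(65,30,24+h),(65,-30,24+h),(65,30,h)):
        P=place(np.array([[15+off[0]+loc[0],20+off[1]+loc[1],loc[2]]],float),f)[0]; u=(proj(s,P)-[205,215])*3.333; print(nm,loc,u.round(0)+[400,0])
for loc in((80,50,30),(80,-60,30),(-120,50,30)):
    P=place(np.array([loc],float),f)[0]; print('fix',loc,((proj(s,P)-[205,215])*3.333+[400,0]).round(0))
E
python3 m7.py over.png 60
```

```text
[ 543.50479737 -190.24341656   77.09259931] [ 1.79868961e+02 -1.20912239e-01 -1.65781720e+02] [-0.01819883 -0.19105002 -6.74584129]
shift/400 [ 0.0029 -0.0057  0.0427] turn 0.0001 dist 17.3
standoff (0, 0, 124.0) [569.  13.]
standoff (65, 30, 84.0) [639. 123.]
standoff (65, -30, 84.0) [541. 140.]
standoff (65, 30, 60.0) [642. 151.]
home (0, 0, 124.0) [592.  23.]
home (65, 30, 84.0) [662. 134.]
home (65, -30, 84.0) [563. 150.]
home (65, 30, 60.0) [664. 162.]
fix (80, 50, 30) [667. 195.]
fix (80, -60, 30) [491. 226.]
fix (-120, 50, 30) [619.  -6.]
```

View pics/over.png

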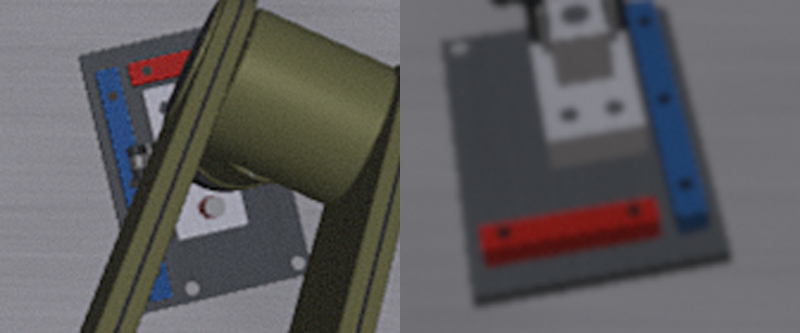

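The bracket hangs over the plate as predicted: front corners at (648,128) and (548,140), clear of the fence by about 9 mm and square to it. Lower it.

Request:
servo_tool([
  [0, 0, -0.004, 0.03, 0],
  [0, 0, -0.004, 0.07, 0],
  [0, 0, -0.004, 0.1, 0],
  [0, 0, -0.004, 0.105, 0],
  [0, 0, -0.004, 0.105, 0],
])

```text
time: 28.75
tcp_pos: [544.5, -192.3, 35.4]
tcp_rot: [179.9, -0.1, -165.8]
force: [-0.1, -0.2, -6.8]
opening: 33.6
grip_force: 101.8
```

Request:
servo_tool([
  [0, 0, 0, 0.004, 0],
  [0, 0, 0, 0.008, 0],
  [0, 0, 0, 0.008, 0],
])

```text
time: 29.05
tcp_pos: [545.3, -193.1, 33.4]
tcp_rot: [-180.0, 0.0, -165.8]
force: [-0.3, 0.6, -6.4]
opening: 33.9
grip_force: 101.8
```

Request:
servo_tool([
  [0, 0, 0, 0.003, 0],
  [0, 0, 0, 0.006, 0],
  [0, 0, 0, 0.006, 0],
])

```text
time: 29.35
tcp_pos: [545.3, -193.2, 31.2]
tcp_rot: [-180.0, 0.0, -165.8]
force: [-0.7, 0.2, -4.1]
opening: 33.9
grip_force: 102.1
```

Request:
servo_tool([
  [0, 0, 0, 0.002, 0],
  [0, 0, 0, 0.004, 0],
  [0, 0, 0, 0.004, 0],
])

```text
time: 29.65
tcp_pos: [545.3, -193.1, 31.1]
tcp_rot: [-179.9, 0.1, -165.8]
force: [-4.5, 3.0, 8.6]
opening: 33.9
grip_force: 103.8
```

Landed on the plate. Now slide to the corner: fixture +y = tool +y, fixture +x = tool −x.

Request:
servo_tool([
  [0, -0.005, 0.005, -0.001, 0],
  [0, -0.01, 0.01, -0.001, 0],
  [0, -0.015, 0.015, -0.001, 0],
  [0, -0.02, 0.02, -0.001, 0],
  [0, -0.02, 0.02, -0.001, 0],
])

```text
time: 30.15
tcp_pos: [552.6, -184.6, 31.0]
tcp_rot: [-179.8, 0.2, -165.8]
force: [-1.2, -1.3, 7.0]
opening: 33.7
grip_force: 103.5
```

Request:
servo_tool([
  [0, 0, 0.004, 0, 0],
  [0, 0, 0.008, 0, 0],
  [0, 0, 0.008, 0, 0],
])

```text
time: 30.45
tcp_pos: [552.5, -181.9, 31.1]
tcp_rot: [-179.7, 0.2, -165.8]
force: [-1.3, -3.1, 7.7]
opening: 33.7
grip_force: 103.4
```

Request:
servo_tool([
  [0, -0.005, 0.004, 0, 0],
  [0, -0.005, 0.008, 0, 0],
  [0, -0.005, 0.008, 0, 0],
])

```text
time: 30.75
tcp_pos: [551.7, -179.3, 31.0]
tcp_rot: [-179.7, 0.0, -165.7]
force: [-4.8, -7.5, 9.5]
opening: 34.1
grip_force: 103.8
```

Request:
servo_tool([
  [0, -0.003, 0.003, 0, 0],
  [0, -0.005, 0.006, 0, 0],
  [0, -0.005, 0.006, 0, 0],
])

```text
time: 31.05
tcp_pos: [551.3, -177.8, 31.0]
tcp_rot: [-179.7, -0.2, -165.7]
force: [-9.7, -11.6, 10.9]
opening: 34.2
grip_force: 104.1
```

Request:
servo_tool([
  [0, 0, 0.003, 0, 0],
  [0, 0, 0.006, 0, 0],
  [0, 0, 0.006, 0, 0],
])

```text
time: 31.35
tcp_pos: [551.3, -177.6, 31.1]
tcp_rot: [-179.5, -0.2, -165.7]
force: [-9.4, -17.6, 9.4]
opening: 33.7
grip_force: 103.8
```

Request:
servo_tool([
  [0, 0, 0.003, 0, 0],
  [0, 0, 0.005, 0, 0],
  [0, 0, 0.005, 0, 0],
])

```text
time: 31.65
tcp_pos: [551.3, -177.5, 31.2]
tcp_rot: [-179.3, -0.1, -165.7]
force: [-8.9, -22.7, 6.7]
opening: 33.5
grip_force: 103.5
```

```bash
cat > m8.py <<'E'
from fit import *
s=grab('scene'); p=r.state(); a=np.radians(14.2); R=np.array([[np.cos(a),np.sin(a)],[-np.sin(a),np.cos(a)]])
print(p['tcp_pos'],p['tcp_rot'],'Ffix',R@p['force'][:2],p['force'][2],p['ft_torque'],'posfix',R@(p['tcp_pos'][:2]-[540.5,-202.3]))
im=np.mean([optics.grab_frame('scene')['img'].astype(float) for _ in range(4)],0); cv2.imwrite('pics/end.png',im[:,:,::-1])
g=im.mean(2)
f=[540.5,-202.3,a]
# profile across gap to fence at flange-top height, at bracket x=50 ; and to stop at bracket y=-15 ; image lines
for nm,A,B in(('fence',(60,20,30),(60,70,30)),('fence2',(40,20,30),(40,70,30)),('stop',(50,5,30),(100,5,30)),('stop2',(50,30,30),(100,30,30))):
    o=[]
    for k in np.linspace(0,1,26):
        P=place(np.array([np.array(A)*(1-k)+np.array(B)*k],float),f)[0]; u=proj(s,P); c=cv2.getRectSubPix(im.astype(np.float32),(1,1),(float(u[0]),float(u[1])))[0,0]; o.append('%d/%d/%d'%tuple(c))
    print(nm,o)
E
python3 m8.py
```

```text
[ 551.31992138 -177.58697814   31.23073868] [-1.79303659e+02 -1.37354974e-01 -1.65663657e+02] Ffix [-14.01661789 -20.08597036] 8.375282914422353 [-4.00844588  1.34219827 -0.30793759] posfix [16.55160926 21.3037175 ]
fence ['134/134/143', '134/135/143', '134/135/143', '134/134/143', '132/133/141', '129/129/138', '123/123/131', '118/118/126', '118/118/126', '120/120/128', '124/125/133', '129/129/138', '132/132/141', '133/133/142', '132/132/142', '123/125/137', '101/108/127', '71/86/117', '45/70/110', '34/64/107', '31/63/106', '31/63/106', '30/63/106', '31/63/106', '33/64/106', '40/64/102']
fence2 ['134/135/144', '134/135/144', '135/135/144', '134/135/143', '134/135/143', '134/134/143', '132/132/141', '131/131/140', '131/131/140', '133/133/142', '134/134/143', '134/134/143', '134/134/143', '133/133/142', '131/132/142', '123/125/137', '101/108/127', '70/86/116', '45/70/109', '35/64/107', '32/63/107', '31/63/107', '31/63/107', '31/63/107', '33/63/104', '39/62/97']
stop ['86/87/93', '83/84/90', '89/90/96', '100/101/108', '113/114/121', '123/123/131', '129/129/138', '131/132/140', '130/130/138', '125/126/133', '117/116/122', '106/101/106', '99/85/88', '100/70/71', '108/55/55', '115/42/41', '121/31/28', '123/27/23', '124/24/20', '124/24/20', '124/24/21', '122/24/21', '118/23/21', '110/22/19', '98/20/17', '87/18/16']
stop2 ['116/117/125', '114/114/122', '115/116/123', '119/119/127', '125/125/133', '129/129/138', '132/132/141', '132/133/141', '131/131/139', '127/126/134', '117/117/123', '107/102/107', '99/87/89', '99/72/73', '103/58/58', '105/44/44', '102/33/32', '94/28/27', '90/26/25', '90/26/24', '100/25/23', '109/24/21', '114/23/20', '109/22/19', '99/20/17', '88/18/16'][ WARN:0@2.079] global loadsave.cpp:1063 imwrite_ Unsupported depth image for selected encoder is fallbacked to CV_8U.
```

Both faces bear (14 N and 20 N), with no dark gap along the fence or the stop. I ease the fence push slightly, add some down force, let it settle and check.

Request:
servo_tool([
  [0, 0, -0.003, 0.0025, 0],
  [0, 0, -0.003, 0.0025, 0],
  [0, 0, -0.003, 0.0025, 0],
  [0, 0, -0.003, 0.0025, 0],
  [0, 0, -0.003, 0.0025, 0],
])

```text
time: 32.4
tcp_pos: [551.3, -177.6, 31.1]
tcp_rot: [-179.4, -0.1, -165.7]
force: [-10.6, -19.4, 15.5]
opening: 33.8
grip_force: 104.6
```

```bash
python3 m8.py 2>/dev/null | head -1; python3 - <<'E'
from fit import *
t=grab('top'); f=[540.5,-202.3,np.radians(14.2)]
P=place(np.array([[15-44,20,76.],[15-44,20,36]]),f); print([proj(t,p).round(1) for p in P])
u=proj(t,P[0]).round().astype(int); a=t['img'][u[1]-7:u[1]+8,u[0]-7:u[0]+10].astype(int); print(a.mean(2).astype(int)); print((a[...,0]-a[...,1]))
E
```

```text
[ 551.30790791 -177.66048728   31.10791004] [-1.79396806e+02 -1.25500795e-01 -1.65685953e+02] Ffix [-15.20348257 -15.76548405] 15.506943967509425 [-3.19464529  1.65735346 -0.23439113] posfix [16.52193052 21.2354014 ]
[array([389.6, 272.8]), array([387.2, 273.3])]
[[156 126 107  83  23  19   3   1  11   9   7  26  53  88 125 147 153]
 [171 159 158 154 149 149 148 149 147 145 146 143 146 151 165 170 174]
 [160 166 167 176 180 171 158 169 171 174 173 171 172 166 159 167 168]
 [168 164 162 156 150 139 141 138 146 156 161 168 161 165 158 163 166]
 [166 154 111  98 125 130 132 134 137 135 152 166 163 160 161 162 164]
 [161 124  44  84 131 134 137 135 135 126 136 161 165 164 162 161 161]
 [146  84  48 109 140 136 131 133 135 131 137 150 162 162 161 160 163]
 [140  61  64 118 138 136 131 137 135 134 126 147 164 163 160 163 165]
 [147  84  87 143 137 135 135 136 135 134 130 148 164 160 160 161 159]
 [162 117  68 103 122 142 137 136 133 132 136 155 166 161 157 157 161]
 [166 144  72  46  86 127 135 135 135 134 152 163 160 165 159 161 161]
 [164 163 139 103  94 109 126 130 132 153 166 162 161 1
[... 340 characters left out ...]
 1 -1  0  1  2 -1  2  0  5 -1  2  3 -2  0 -2  1  0]
 [ 0 -2 -1 -4  1  1  2  1  1 -2  1  0  1  0  0 -1  2]
 [ 2  0  5 15  5  0 -1 -2  3  0 -1  0  0  0  2  3  1]
 [-2 11 34 12  2 -1  1  3 -2  0  4  2  0 -1 -1 -2  1]
 [ 3 25 37 11 -5  0  1  1 -2 -1  5  1  1 -1  3  3  1]
 [ 7 27 25  7 -2  1  4  2  1  4  3  1  0  1  1  0  0]
 [ 3  9  8 -1  1  0  0  2  2  3 -1  1  2 -2  0 -2  3]
 [-4  1 23 14  6 -4  0  1  1 -2 -1  2  0  1 -1  2  3]
 [-1  5 26 39 16  7  0  2  0  2  0  0  0  2 -1 -1  1]
 [ 0 -1  6 12 21 10  1  7  5 -1 -1  1 -2  0  0  0  2]
 [ 1 -1 -6  1  2  5 -2  3  1 -1  0  0 -2  0 -3  3 -4]
 [-1 -1 -1 -1  2 -1 -2 -1  1  3 -1 -1  0  1 -1 -2  0]
 [ 1  0  0  0  0  0 -3  1  1  0  0  2 -1 -2  3  0 -1]]
```

The pin's end disc sits where predicted for a home pin. Forces are steady at 15 N on the stop and 16 N on the fence. Hand in.

```bash
python3 -c "
from h import *
print(r.finish_job())"
```

```text
the job is handed in; nothing more can be done
None
```

I handed the job in at about 32 s: the red pin is home in the bore, and the bracket is still gripped and held against the fence (about 16 N) and end stop (about 15 N); no verdict came back.

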